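# Crank the side guide of a taping bed up to a carton

### The arm

A 6-joint arm with a two-finger parallel gripper is mounted at the origin on the work surface. World frame = base frame: x ahead of the robot, y to its left, z up, the work surface at z = 0. Lengths are in m, angles in degrees, forces in N, time in s.
With the tool pointing down it reaches from about 0.4 to 0.825 m from the base axis. Payload 7 kg.
Tool frame: the origin (TCP) lies midway between the tips of the shut fingers; the grasp point (between the pads) lies 19 mm behind it (grip_depth is the distance from the TCP to the grasp point, in m); z points along the fingers, y is the direction in which the jaws open and shut (so a half turn about z gives the same grasp; the last joint's range is limited). The gripper opens to 88 mm and grips with 3 to 60 N. Pads are 19 mm wide; open, the fingers measure 130 mm over their backs; the gripper's body (78 mm by 193 mm) begins 47 mm behind the grasp point.
Start: joints at [91.049, 20.546, 0.682, 0, -70.136, -16.507], TCP at [0.18, 0.651, 0.227] pointing down, gripper open.
Joint ranges: [-176.03, 176.03], [-82.01, 121.73], [-58.28, 71.71], [-173.87, 95.51], [-174.79, -0.11], [-173.66, 173.66]. Speed limits (degrees/s): [136.94, 136.94, 172.46, 180, 180, 180].

### API

Orientations are given as [roll, pitch, yaw] about the fixed x, y, z axes, in that order (R = Rz(yaw) Ry(pitch) Rx(roll)).
In Python, from plant import * gives the robot as it stands.
- The arm moves only by the shell command python3 -m inch 'ROWS'. ROWS is JSON, a list of rows, each an object of numbers: "ax", "ay", "az": the turn, a rotation vector about the tool's x, y, z in degrees; "dx", "dy", "dz": the shift along the tool's x, y, z in mm; "fingers": the finger opening in mm, from 0 to 87.6. In form: [{"ax": .., "ay": .., "az": .., "dx": .., "dy": .., "dz": .., "fingers": ..}, ...]. A call has 1 to 8 rows; each row is the pose to reach, as a shift and turn from the pose commanded when the call began, along the tool's axes at that moment; what a row does not reach only later rows make up. A row lasts 1/8 s, in which the tool goes at most 62.5 mm and 10.7 degrees, less where a joint would pass 70% of its speed; a pose out of reach is approached as far as the arm can. A call with a gripper value outside its range is refused whole. The fingers move at their own pace and stop on an object; the grip force is fixed at half the most. Time passes only in rows, so rows that repeat a pose let the fingers close. It gives the time, the measured TCP pose, the force and the opening at its end, in the units of the state.
- get_obs(): the state, without advancing time (a new reading comes with each control period).
- snapshot(name): name is "side" or "top"; returns a dict with "image" (384x512x3 uint8, red, green, blue), "fx", "fy", "cx", "cy" (pixels), "k1" (the pictures are not rectified: a ray, as slopes to the right and down, at radius r is drawn at 1 + k1 r^2 times it, then the intrinsics apply), "rvec" (rotation vector, rad) and "tvec" (3), from world to camera coordinates, as OpenCV has them. Camera axes: x right, y down, z forward; pixel columns grow to the right and rows downward; lengths in m; the calibration is good to about 2 mm. A picture is of the moment at which its call begins. There is no depth.
- close_job(): hands the job in, once; it reports no verdict.
Trained networks look in the newest picture that a camera, given by its name, has taken for a name from the list of things; names that differ only in an ending like _2 or _b are one class to them, and where a whole thing is asked for, a point or a joint stands for the part that bears it (a point fixed in the world has none). Each returns a list of dicts, best first, with "score" (0 to 1); they miss things now and then, are a little off and sometimes report something else, mostly with a low value. They report only what shows in the picture. A call takes as long as a camera call.
- search_frame(target, camera): "bbox" ([centre column, centre row, width, height] in pixels, round what is visible of it).
- trace(target, camera): "mask" (384x512 bool, what is visible of it) and "bbox" ([centre column, centre row, width, height] in pixels, round what is visible of it).
- landmark_of(target, camera): "position" ([column, row] in pixels: a listed point, or the origin of a listed thing).
The state is a dict: "clock": time; "joint_pos": joint angles; "qvel": joint speeds; "tau": joint torques, N m; "tool_pos": TCP position; "orientation": TCP orientation; "force": force on the tool from outside, world axes, zero at the start; "moment": the same for the moment, N m; "opening": finger opening in m.
Only numpy, scipy, OpenCV 4.12 (cv2) and the standard library are available. Lean on these libraries where they do the work, as an engineer would, in place of code of your own. Each camera call takes 0.05 s, during which the arm holds its last target.

### The job

Take the loose crank out of the tool tray, fit it fully home on the square shaft of the roller bed's side guide and wind it clockwise until the guide has pushed the carton square against the fence and holds it there firmly, without play and without crushing it. Then lift the crank off and lay it back flat in the tray, and leave the other things on the bench alone; move the carton and the guide with the crank only.

Things in the scene. Friction and masses are not known exactly. Their poses are not given: they have to be found in the camera images.
- bed: fixed taping bed: blue frame, 360 mm long in x, with steel rollers at y -82 to -458 mm (tops 72 mm above the bench) and a grey gear box (top 110 mm up) outside the frame. Origin on the bench, under the drive shaft's upright axis; z up. The white-faced fence, parallel to x, is bolted in slots with its face at y = -410 mm give or take 12 mm (not measured); its top is 133 mm up.
- shaft_top (a point): centre of the top end of the drive shaft's square steel stub, 146 mm above the bench, z up; turns with the shaft. The stub is 14 x 14 mm, sides parallel to this frame's x and y, 26 mm long, its top 4 mm tapered by 2 mm a side. It stands on a round collar 40 mm across; a fitted crank rests on the collar's flat top, 120 mm above the bench.
- shaft (a joint): turn of the drive shaft, rad, grows clockwise from above; at 0 the x axis of shaft_top is the bed's x axis. 1 rad moves the guide 12 mm towards the carton. Drag 0.2 N m, about 2 N at the crank's knob while turning; it stays put under up to 16 N of clamping. Each N of clamping adds 0.14 N at the knob: 1.5 to 2.5 N above the drag is a firm hold, 4.8 N above it crushes the carton.
- guide: sliding side guide: upright steel plate, 270 x 54 mm, on two rods and a rack, with a white plastic face on stiff springs in front (16 N/mm, 8 mm travel). Origin in the middle of the relaxed face, 101 mm above the bench; the face looks along -y of the bed and of this frame. In the bed's frame the origin lies at x 0, y = -120 mm less 12 mm per rad of shaft.
- carton: the plain closed carton on the rollers, 240 mm (its x, along the fence) x 180 mm (its y, at the edges; packed full, so both these sides bulge a few mm further, 5 at most) x 90 mm high, 0.3 to 0.6 kg; origin in the middle of its underside. It starts loosely between guide and fence, clear of both and slightly askew.
- crank: removable dark steel crank, 0.36 kg, lying in the tray, socket down. Origin in the middle of the hub's underside, z up, x along the arm to the knob. Hub: block 30 x 30 mm, 45 mm high, sides along x and y. Socket: 15.3 mm square, sides along x and y, open below, 29 mm deep. Arm: bar 20 mm wide, 10 mm thick, flush with the underside; knob at x = 85 mm.
- crank_knob (a point): on the axis of the crank's knob, 55 mm above the crank's underside, a good height to hold it for winding. The knob is an upright black sleeve 24 mm across, from 13 to 75 mm above the underside, and spins freely on its pin; axis 85 mm from the socket's axis.
- tray: open grey tool tray fixed on the bench, 250 mm (x) x 160 mm (y) outside, walls 4 mm thick and 22 mm high, floor 4 mm thick; origin in the middle of its underside. The crank starts in its -y half, where there is room to put it back; the spanner lies along its +y side.
- spanner: flat steel spanner 150 mm long in the tray, along its +y side (y about 54 mm in the tray); leave it alone. Origin in the middle of its underside, x along it.
- tape_roll: bystander: roll of brown tape, 110 mm across, 48 mm high, lying flat. Origin under its centre.
- tape_dispenser: bystander: grey bench tape dispenser, 200 x 30 x 105 mm. Origin under its middle.
- marker: bystander: black marker pen, 16 mm thick, 130 mm long, lying. Origin at the underside of its middle.
- scanner: bystander: black and grey hand scanner, 185 x 45 x 35 mm, lying. Origin on its underside.
- parcel: bystander: taped parcel 160 x 120 x 80 mm. Origin under its middle.
- label_roll: bystander: roll of white labels, 90 mm across, 55 mm high, standing on its flat side. Origin under its centre.

How it is judged (in metres and radians):
On the way, in this order (a step that is already met when the one before it is completed fails the run):
1. the crank is fitted fully home on the square shaft (horizontal distance between crank and shaft_top below 0.004 m and z of crank in the frame of shaft_top below -0.0235 m and angle between crank's own z axis and vertical below 0.08 rad), for 0.2 s.
2. with the crank on the shaft, the guide is wound up until it presses on the carton (all of step 1 and contact force between guide and carton above 6 N), for 0.3 s.
At the end, for the whole second after the job is handed in: The guide presses on the carton with 6 to 35 N (more than the carton's own drag on the rollers, so it is backed by the fence), the carton is square to the guide within 0.03 rad, and the crank lies flat and at rest on the tray's floor, hub and knob inside its walls (contact force between guide and carton between 6 and 35 N and angle between the x axis of carton and the x axis of guide, either way round below 0.03 rad and x of crank in the frame of tray between -0.12 and 0.12 m and y of crank in the frame of tray between -0.075 and 0.075 m and x of crank_knob in the frame of tray between -0.12 and 0.12 m and y of crank_knob in the frame of tray between -0.075 and 0.075 m and z of crank in the frame of tray below 0.009 m and angle between crank's own z axis and vertical below 0.06 rad and linear speed of crank below 0.02 m/s and linear speed of carton below 0.01 m/s); the robot touches nothing.
It fails at once if the carton is crushed: the guide presses on it with more than 35 N (contact force between guide and carton above 35 N).
It fails at once if the robot pushes the guide or the carton itself (more than 2 N) (contact force between any of the arm, the fingers and guide above 2 N or contact force between any of the arm, the fingers and carton above 2 N).
It fails at once if a bystander is moved by more than 30 mm (distance of any of spanner, tape_roll, tape_dispenser, marker, scanner, parcel, label_roll from where it was at the start of the episode above 0.03 m).
It also fails if it takes over 72 s, if anything falls off the work surface, if the arm or the gripper's body presses on something with over 40 N, if the wrist force passes 120 N, or if a joint passes its speed limit or range.

## Working session

There is one attempt and no reset: what is moved stays moved. The work goes in short steps, Python scripts to look and compute and a shell command to move; the robot and the scene stay as the last step left them, time stands still between calls to the robot, and variables do not carry over. Pictures are saved under pics/ and viewed, and the job is handed in when it is done.

```bash
ls; mkdir -p pics
python3 - <<'E'
from plant import *
import cv2
print(get_obs())
for n in("side","top"):
    s=snapshot(n); cv2.imwrite(f"pics/{n}0.png",s["image"][:,:,::-1])
    print({k:v for k,v in s.items() if k!="image"})
E
```

```text
pics
{'clock': 0.0, 'joint_pos': array([ 9.10487645e+01,  2.05922792e+01,  6.32607418e-01, -2.12427565e-02,
       -7.01356324e+01, -1.65071127e+01]), 'qvel': array([-0.06878382,  0.01659535,  0.0474348 , -0.05314852,  0.06495962,
       -0.06641293]), 'tau': array([-9.13362837e-04, -5.82715023e+01,  2.93074107e+01,  6.99759588e+00,
        7.00330449e-03, -1.49781799e-04]), 'tool_pos': array([0.17979941, 0.6500918 , 0.22560077]), 'orientation': array([ 1.79902949e+02, -7.93571644e-03, -1.54655763e+01]), 'force': array([ 0.07252479, -0.63173047, -0.81024028]), 'moment': array([ 0.03142839, -0.01536099,  0.05276573]), 'opening': 0.0876655652514049}
{'fx': 422.84899238945496, 'fy': 422.84899238945496, 'cx': 256.457411390527, 'cy': 185.4527896593961, 'k1': -0.030050386383980443, 'rvec': array([ 2.27276218, -0.2232503 ,  0.07373065]), 'tvec': array([-0.45110275,  0.24945711,  0.95300787])}
{'fx': 395.8616714753605, 'fy': 395.8616714753605, 'cx': 255.7827910149372, 'cy': 190.2422877749204, 'k1': 0.018100116491697568, 'rvec': array([ 2.01455078, -2.21891738,  0.22358335]), 'tvec': array([0.19259153, 0.49800911, 1.05692295])}
```

View pics/side0.png

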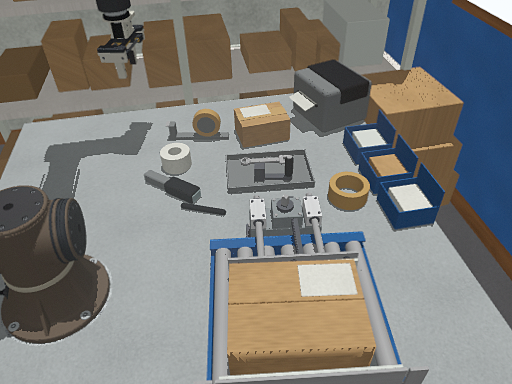

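View pics/top0.png

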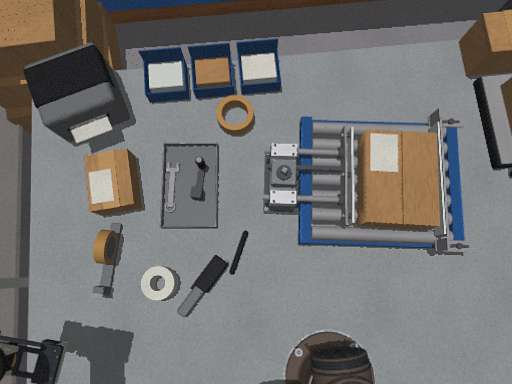

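The top picture shows the shaft near (284,172), the tray at about (190,186) with the crank hub near (197,190) and the knob at about (200,160), and the carton at about (398,178).

```bash
cat > h.py <<'E'
from plant import *
import cv2, numpy as np
S={}
def snap(n,save=None):
    s=snapshot(n);S[n]=s
    if save: cv2.imwrite(save,s["image"][:,:,::-1])
    return s
def cam(n):
    s=S[n];R,_=cv2.Rodrigues(np.array(s["rvec"],float));return s,R,np.array(s["tvec"],float)
def ray(n,px):
    s,R,t=cam(n)
    d=np.array([(px[0]-s["cx"])/s["fx"],(px[1]-s["cy"])/s["fy"]]);u=d.copy()
    for _ in range(20): u=d/(1+s["k1"]*(u@u))
    return -R.T@t, R.T@np.array([u[0],u[1],1])
def atz(n,px,z):
    o,d=ray(n,px);return o+d*(z-o[2])/d[2]
def proj(n,P):
    s,R,t=cam(n);P=np.atleast_2d(P)@R.T+t;u=P[:,:2]/P[:,2:];r2=(u**2).sum(1,keepdims=True);u=u*(1+s["k1"]*r2)
    return u*s["fx"]+[s["cx"],s["cy"]]
def tri(a,b):
    A=np.zeros((3,3));v=np.zeros(3);L=[]
    for n,p in (("side",a),("top",b)):
        o,d=ray(n,p);d/=np.linalg.norm(d);M=np.eye(3)-np.outer(d,d);A+=M;v+=M@o;L.append((o,M))
    X=np.linalg.solve(A,v);return X,[np.linalg.norm(M@(X-o)) for o,M in L]
E
python3 - <<'E'
from h import *
np.set_printoptions(precision=4,suppress=True)
Z=dict(bed=0,shaft_top=.146,guide=.101,carton=.072,crank=.004,crank_knob=.059,tray=0,spanner=.004,shaft=.146)
for n in("side","top"): snap(n)
for t in Z:
    P={}
    for n in("side","top"):
        try:
            r=landmark_of(t,n)
            for q in r[:2]: print(t,n,round(q["score"],2),np.array(q["position"]),atz(n,q["position"],Z[t]))
            if r:P[n]=r[0]["position"]
        except Exception as e: print(t,n,e)
    if len(P)==2: print("   tri",*tri(P["side"],P["top"]))
for n,x0,y0,w in(("side",210,130,130),("top",150,130,150),("top",270,90,200)):
    im=S[n]["image"][y0:y0+int(w*.75),x0:x0+w]
    cv2.imwrite(f"pics/c_{n}{x0}.png",cv2.resize(im,(800,int(800*im.shape[0]/im.shape[1])),interpolation=cv2.INTER_CUBIC)[:,:,::-1])
E
```

```text
bed side 0.7 [283.5 235.9] [0.5431 0.0733 0.    ]
bed top 0.72 [281.9 180.7] [0.5456 0.0636 0.    ]
bed top 0.4 [118.8 185.7] [0.5767 0.5409 0.    ]
   tri [0.542  0.0645 0.0102] [np.float64(0.00130176581051403), np.float64(0.0013017658105141132)]
shaft_top side 0.53 [283.5 195.7] [0.5381 0.0656 0.146 ]
shaft_top top 0.67 [283.5 179.2] [0.5167 0.0719 0.146 ]
shaft_top top 0.67 [239.3 250.6] [0.3471 0.2007 0.146 ]
   tri [0.529  0.0707 0.1393] [np.float64(0.010524759067005587), np.float64(0.010524759067005595)]
guide side 0.7 [295.1 271.9] [ 0.5197 -0.1175  0.101 ]
guide side 0.5 [256.5 176.3] [0.4994 0.2014 0.101 ]
guide top 0.87 [351.6 175.2] [ 0.5202 -0.1153  0.101 ]
   tri [ 0.5204 -0.1159  0.0989] [np.float64(0.00020170117029007277), np.float64(0.00020170117029015642)]
carton side 0.57 [293.6 326.3] [ 0.4913 -0.2203  0.072 ]
carton top 0.93 [388. 185.] [ 0.4895 -0.2183  0.072 ]
   tri [ 0.4908 -0.2191  0.0698] [np.float64(0.0008649454929877186), np.float64(0.0008649454929875815)]
crank side 0.74 [259.  174.9] [0.5276 0.322  0.004 ]
crank side 0.68 [347.6 194.2] [0.7547 0.186  0.0
[... 541 characters left out ...]
.74 [189.7 189.3] [0.546  0.3351 0.    ]
tray top 0.55 [204.5 281.1] [0.2805 0.3103 0.    ]
   tri [ 0.5554  0.3366 -0.0099] [np.float64(0.007047208008168766), np.float64(0.007047208008169025)]
spanner side 0.68 [263.1 160.7] [0.5532 0.3874 0.004 ]
spanner top 0.58 [174.2 187.2] [0.5557 0.3791 0.004 ]
   tri [0.5526 0.3776 0.012 ] [np.float64(0.0012732739685869705), np.float64(0.0012732739685870629)]
shaft side it knows: bed, carton, crank, crank_knob, guide, label_roll, marker, parcel, scanner, shaft_top, spanner, tape_dispenser, tape_roll, tray
shaft top it knows: bed, carton, crank, crank_knob, guide, label_roll, marker, parcel, scanner, shaft_top, spanner, tape_dispenser, tape_roll, tray
```

View pics/c_side210.png

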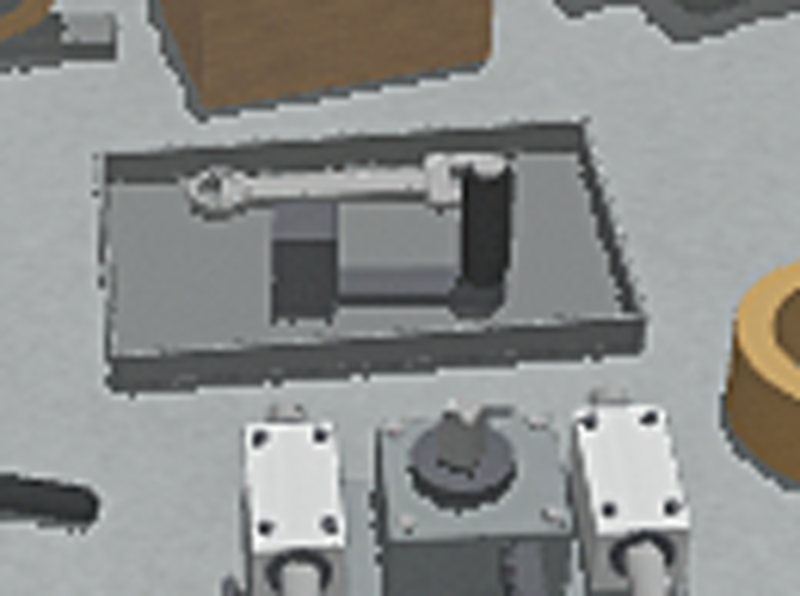

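View pics/c_top150.png

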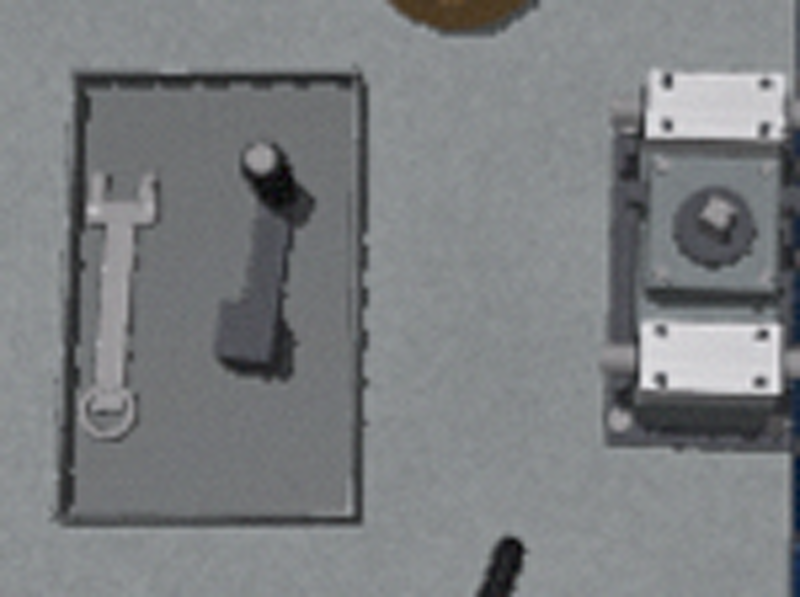

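View pics/c_top270.png

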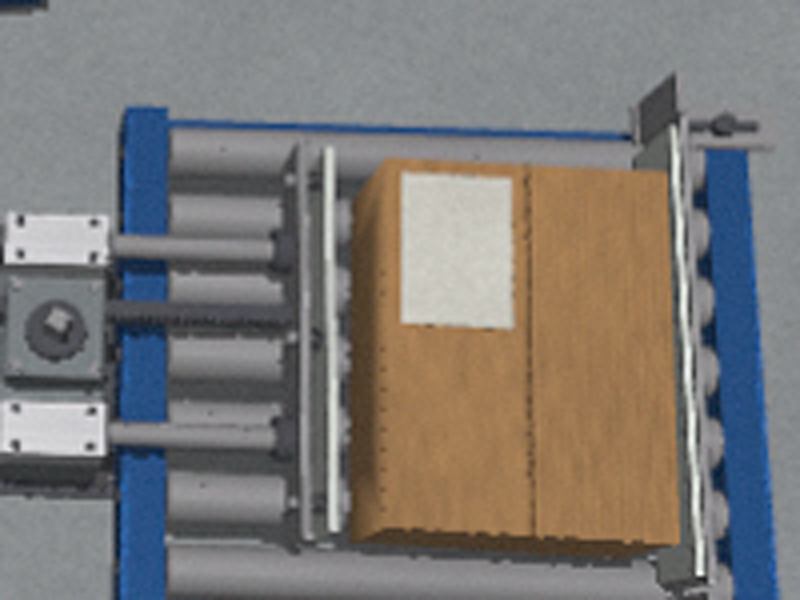

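Run:
```python
from h import *
np.set_printoptions(precision=4,suppress=True)
for n in("side","top"): snap(n)
def crop(n,x0,y0,w,h,f,sc):
    im=S[n]["image"][y0:y0+h,x0:x0+w]
    cv2.imwrite(f,cv2.resize(im,None,fx=sc,fy=sc,interpolation=cv2.INTER_NEAREST)[:,:,::-1])
crop("top",265,150,40,40,"pics/z1.png",14)
crop("side",262,185,50,40,"pics/z2.png",14)
crop("top",182,145,40,60,"pics/z3.png",10)
crop("side",245,148,60,45,"pics/z4.png",13)
print(atz("top",(284.4,169.75),.146),atz("side",(285.6,199),.146),tri((285.6,199),(284.4,169.75)))
print(atz("top",(196.9,191.9),.049),atz("top",(199.1,160.),.079))
```

```text
[0.5414 0.0669 0.146 ] [0.5401 0.0536 0.146 ] (array([0.5438, 0.0658, 0.1345]), [np.float64(0.00042602993610154765), np.float64(0.0004260299361015483)])
[0.5257 0.3082 0.049 ] [0.6086 0.2921 0.079 ]
```

View pics/z1.png

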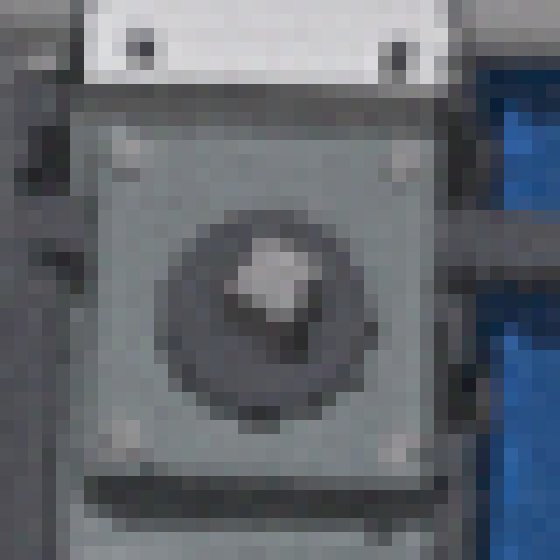

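View pics/z2.png

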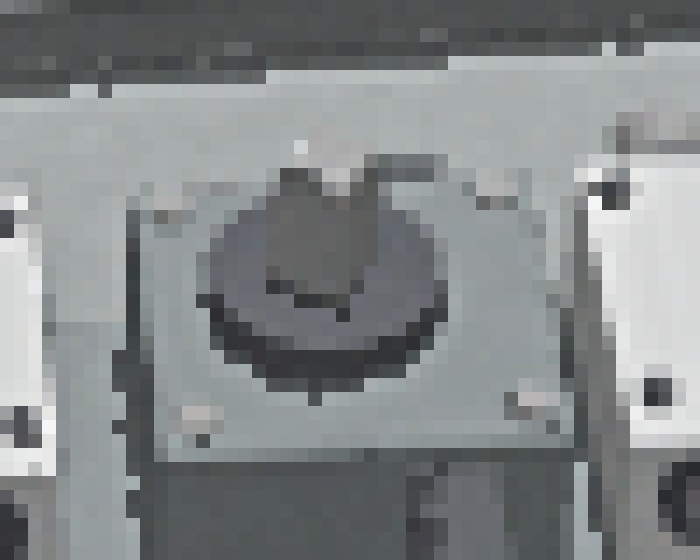

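View pics/z3.png

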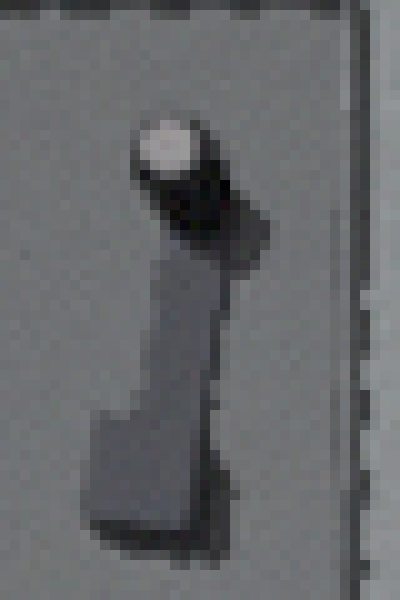

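View pics/z4.png

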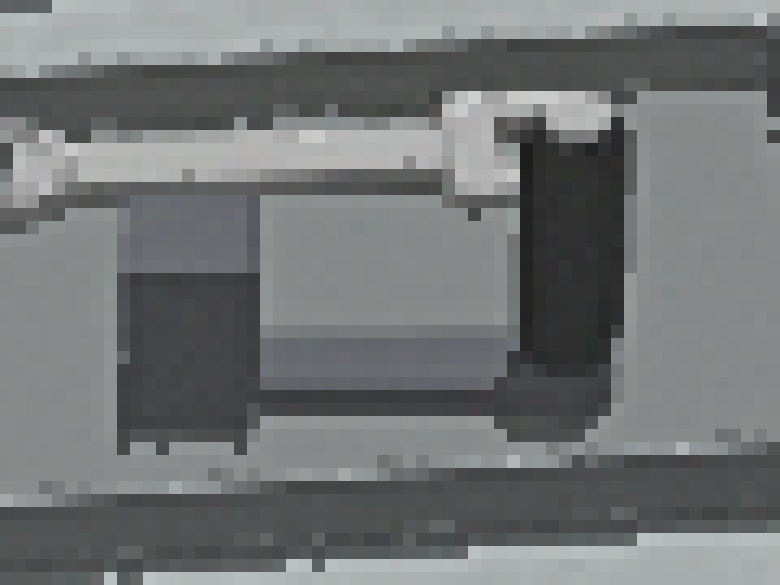

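Run:
```python
from h import *
from scipy.optimize import least_squares
np.set_printoptions(precision=4,suppress=True)
for n in("side","top"): snap(n)
T=lambda x,y:(182+x/10-.5,145+y/10-.5)
D=lambda x,y:(245+x/13-.5,148+y/13-.5)
h=.015
obs={"top":[((h,h,.045),T(95,410)),((-h,h,.045),T(85,520)),((-h,-h,.045),T(190,530)),((.085,0,.075),T(170,148))],
"side":[((-h,h,.045),D(118,195)),((h,h,.045),D(260,195)),((-h,-h,.045),D(118,273)),((h,-h,.045),D(260,273)),((-h,-h,0),D(118,442)),((.085,0,.044),D(571,240))]}
def world(p,P):
    c,s=np.cos(p[2]),np.sin(p[2]);P=np.array(P);return np.c_[p[0]+c*P[:,0]-s*P[:,1],p[1]+s*P[:,0]+c*P[:,1],.004+P[:,2]]
def res(p,ns): return np.concatenate([(proj(n,world(p,[o[0] for o in obs[n]]))-np.array([o[1] for o in obs[n]])).ravel() for n in ns])
for ns in(["top"],["side"],["top","side"]):
    r=least_squares(res,[.525,.31,-.2],args=(ns,));print(ns,r.x[:2],np.degrees(r.x[2]),r.fun)
# shaft
A=lambda x,y:(265+x/14-.5,150+y/14-.5)
B=lambda x,y:(262+x/14-.5,185+y/14-.5)
print("collar",atz("top",A(266,307),.12),atz("side",B(322,262),.12),tri(B(322,262),A(266,307)))
print("stub",atz("top",A(278,280),.146),atz("side",B(335,168),.146),tri(B(335,168),A(278,280)))
# overlay
for n,f,x0,y0,w,hh,sc in(("top",A,265,150,40,40,14),("side",B,262,185,50,40,14)):
  im=cv2.resize(S[n]["image"][y0:y0+hh,x0:x0+w],None,fx=sc,fy=sc,interpolation=cv2.INTER_NEAREST)[:,:,::-1].copy()
  def dr(P,c):
    q=proj(n,P); q=(q+.5-[x0,y0])*sc; cv2.polylines(im,[np.round(q).astype(int).reshape(-1,1,2)],True,c,1)
  c=np.array([.541,.0655]); a=np.linspace(0,2*np.pi,40)
  dr(np.c_[c[0]+.02*np.cos(a),c[1]+.02*np.sin(a),0*a+.12],(0,255,0))
  for th,col in((-16.5,(0,0,255)),):
    for hs,z in((.005,.146),(.007,.142),(.007,.12)):
      t=np.radians(th)+np.pi/4+np.arange(4)*np.pi/2; dr(np.c_[c[0]+hs*2**.5*np.cos(t),c[1]+hs*2**.5*np.sin(t),0*t+z],col)
  cv2.imwrite(f"pics/ov_{n}.png",im)
```

```text
['top'] [0.527  0.3109] -11.560558268670224 [ 0.2976  0.283  -0.1829 -0.2719 -0.022  -0.1633 -0.0904  0.1572]
['side'] [0.5258 0.3094] -11.991927758059337 [ 0.2975 -0.0319 -0.3163 -0.0561  0.0079  0.399  -0.4119  0.3792  0.3946
 -0.5673  0.039  -0.1051]
['top', 'side'] [0.5263 0.3104] -11.680209297624744 [ 0.5119  0.4935  0.0101 -0.0615  0.1691  0.0692  0.1787  0.3842  0.3965
 -0.2582 -0.2237 -0.3168  0.1659  0.1639 -0.2603  0.1084  0.5487 -0.8046
  0.1374 -0.4529]
collar [0.5436 0.0672 0.12  ] [0.5414 0.0673 0.12  ] (array([0.5424, 0.0673, 0.1202]), [np.float64(0.0010238416174873412), np.float64(0.0010238416174874244)])
stub [0.542  0.0669 0.146 ] [0.5418 0.062  0.146 ] (array([0.543 , 0.0665, 0.1417]), [np.float64(6.720164358889807e-05), np.float64(6.720164358864198e-05)])
```

View pics/ov_top.png

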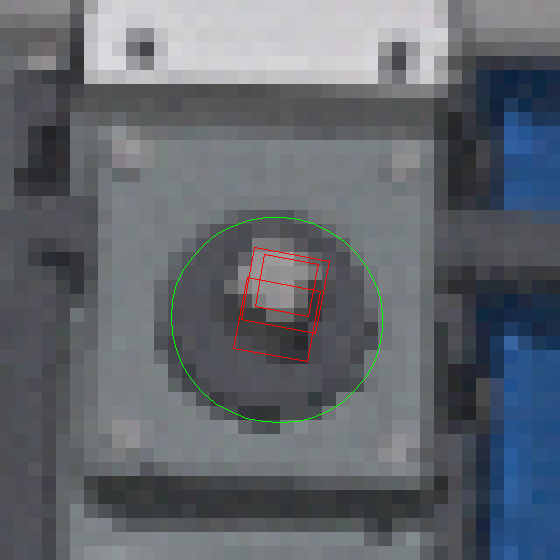

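View pics/ov_side.png

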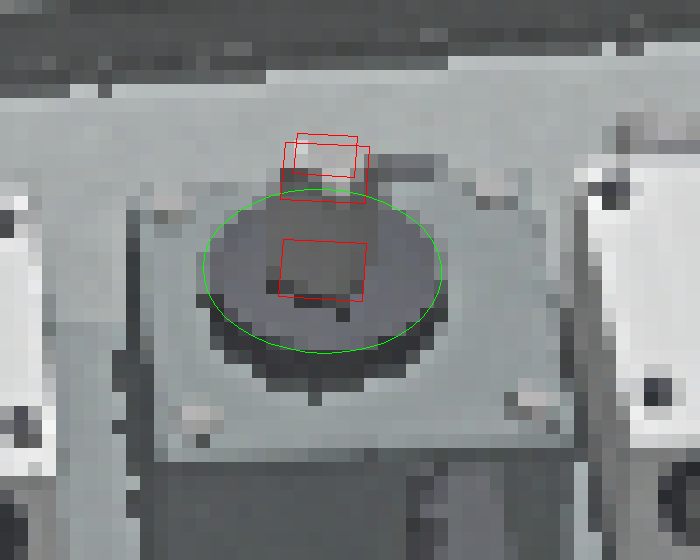

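```bash
cat > ov.py <<'E'
from h import *
import sys
cx,cy=float(sys.argv[1]),float(sys.argv[2])
for n in("side","top"): snap(n)
for n,x0,y0,w,hh in(("top",274,160,22,22),("side",274,188,24,24)):
  tiles=[]
  for th in (15,25,35,45,55,65,75,85):
    sc=9
    im=cv2.resize(S[n]["image"][y0:y0+hh,x0:x0+w],None,fx=sc,fy=sc,interpolation=cv2.INTER_NEAREST)[:,:,::-1].copy()
    def dr(P,c):
      q=proj(n,P); q=(q+.5-[x0,y0])*sc; cv2.polylines(im,[np.round(q).astype(int).reshape(-1,1,2)],True,c,1)
    for hs,z in((.005,.146),(.007,.142),(.007,.12)):
      t=np.radians(th)+np.pi/4+np.arange(4)*np.pi/2; dr(np.c_[cx+hs*2**.5*np.cos(t),cy+hs*2**.5*np.sin(t),0*t+z],(0,0,255))
    cv2.putText(im,str(th),(5,15),0,.5,(0,255,255),1); tiles.append(im)
  cv2.imwrite(f"pics/t_{n}.png",np.vstack([np.hstack(tiles[:4]),np.hstack(tiles[4:])])[:,:800])
C=lambda x,y:(270+x/4-.5,90+y/4-.5)
for a,b,z in((C(300,145),C(308,540),.128),(C(326,148),C(335,530),.128),(C(675,125),C(703,575),.133),(C(120,300),C(120,108),.072),(C(166,540),C(166,110),.072)):
  p,q=atz("top",a,z),atz("top",b,z);d=p-q;print(p,q,np.linalg.norm(d),np.degrees(np.arctan2(d[1],d[0])))
E
python3 ov.py .542 .067
```

```text
[ 0.65129205 -0.10872174  0.128     ] [ 0.38743406 -0.07643264  0.128     ] 0.2658263112928211 -6.976771125080046
[ 0.64748457 -0.12573253  0.128     ] [ 0.39212997 -0.09445546  0.128     ] 0.25726295129574817 -6.983082228926813
[ 0.6388492  -0.35744369  0.133     ] [ 0.34149011 -0.31872859  0.133     ] 0.29986877793085637 -7.417981481941051
[0.57080936 0.01622606 0.072     ] [ 7.11227279e-01 -4.21320619e-04  7.20000000e-02] 0.1414013022319072 173.23880473154276
[0.40180879 0.00519327 0.072     ] [ 0.70653849 -0.03280427  0.072     ] 0.30708956234216495 172.89232548548634
```

View pics/t_side.png

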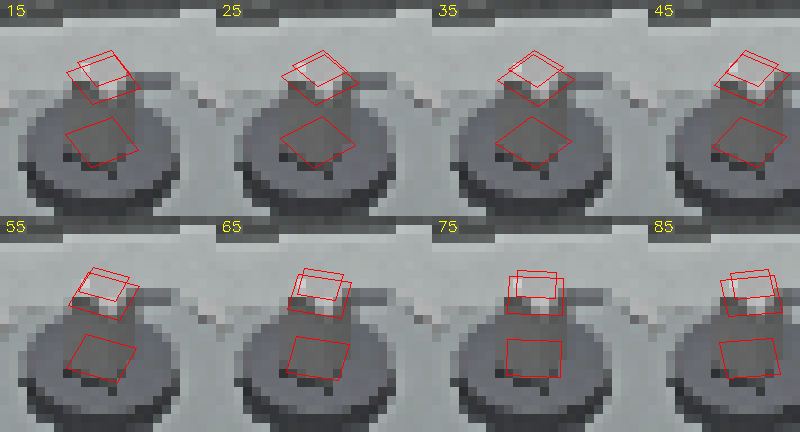

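View pics/t_top.png

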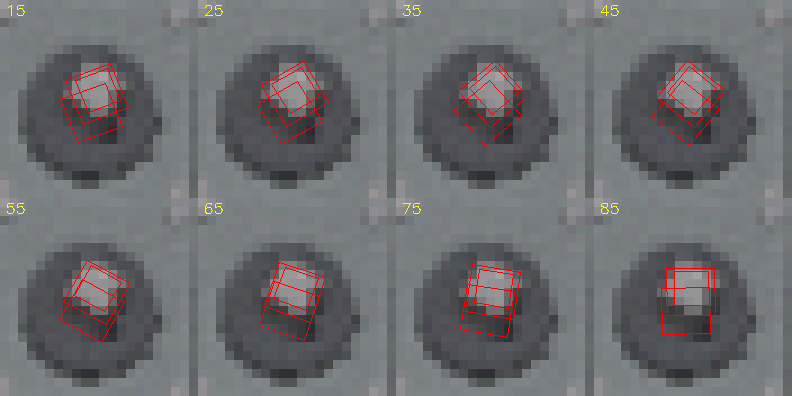

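```bash
cat > fit.py <<'E'
from h import *
for n in("side","top"): snap(n)
SS=6
def cover(n,cx,cy,th,box,z0=.12):
    x0,y0,w,h=box
    def poly(P): return np.round(((proj(n,np.array(P))+.5-[x0,y0])*SS)*16).astype(int).reshape(-1,1,2)
    def sq(hs,z):
        t=np.radians(th)+np.pi/4+np.arange(4)*np.pi/2
        return np.c_[cx+hs*2**.5*np.cos(t),cy+hs*2**.5*np.sin(t),0*t+z]
    a,b,c=sq(.005,.146),sq(.007,.142),sq(.007,z0)
    lab=np.zeros((h*SS,w*SS),np.uint8)
    al=np.linspace(0,2*np.pi,60)
    cv2.fillPoly(lab,[poly(np.c_[cx+.02*np.cos(al),cy+.02*np.sin(al),0*al+.12])],1,shift=4)
    s,R,t=cam(n);o=-R.T@t
    for i in range(4):
        j=(i+1)%4
        m=(b[i]+b[j])/2-[cx,cy,b[0][2]]
        if m@(o-b[i])>0:
            cv2.fillPoly(lab,[poly([b[i],b[j],c[j],c[i]])],2+i,shift=4)
    for i in range(4):
        j=(i+1)%4
        nn=np.cross(b[j]-b[i],a[i]-b[i])
        if nn@(o-b[i])>0: cv2.fillPoly(lab,[poly([b[i],b[j],a[j],a[i]])],6+i,shift=4)
    cv2.fillPoly(lab,[poly(a)],10,shift=4)
    F=np.stack([(lab==k).reshape(h,SS,w,SS).mean((1,3)).ravel() for k in range(11)],1)
    return F
if __name__=="__main__":
  for n,box in(("top",(279,165,11,11)),("side",(279,194,13,17))):
    x0,y0,w,h=box
    I=S[n]["image"][y0:y0+h,x0:x0+w].reshape(-1,3).astype(float)
    out=[]
    for th in range(0,90,5):
      best=(1e9,)
      for cx in np.arange(.536,.5485,.001):
        for cy in np.arange(.061,.0735,.001):
          F=cover(n,cx,cy,th,box);k=F.sum(0)>.5;F=F[:,k]
          A=np.vstack([F,np.eye(k.sum())*.3]);m=I.mean(0)
          co=np.linalg.lstsq(A,np.vstack([I,np.tile(m*.3,(k.sum(),1))]),rcond=None)[0]
          r=((F@co-I)**2).mean()
          if r<best[0]: best=(r,cx,cy)
      out.append((round(best[0],1),th,round(best[1],4),round(best[2],4)))
    print(n,sorted(out)[:7])
E
python3 fit.py
```

```text
top [(np.float64(59.2), 50, np.float64(0.543), np.float64(0.067)), (np.float64(60.8), 55, np.float64(0.543), np.float64(0.067)), (np.float64(67.0), 45, np.float64(0.542), np.float64(0.067)), (np.float64(68.4), 60, np.float64(0.543), np.float64(0.067)), (np.float64(80.8), 65, np.float64(0.543), np.float64(0.067)), (np.float64(84.6), 40, np.float64(0.543), np.float64(0.067)), (np.float64(107.3), 35, np.float64(0.543), np.float64(0.067))]
side [(np.float64(573.0), 30, np.float64(0.541), np.float64(0.061)), (np.float64(574.0), 20, np.float64(0.541), np.float64(0.061)), (np.float64(574.3), 25, np.float64(0.541), np.float64(0.061)), (np.float64(576.0), 15, np.float64(0.541), np.float64(0.061)), (np.float64(577.2), 10, np.float64(0.541), np.float64(0.061)), (np.float64(578.5), 50, np.float64(0.541), np.float64(0.061)), (np.float64(578.8), 40, np.float64(0.541), np.float64(0.061))]
```

Run:
```python
from fit import *
for n,box in(("side",(280,199,10,9)),("top",(278,163,13,14))):
    x0,y0,w,h=box
    I=S[n]["image"][y0:y0+h,x0:x0+w].reshape(-1,3).astype(float)
    out=[]
    for th in range(34,76,3):
      best=(1e9,)
      for cx in np.arange(.539,.5455,.0005):
        for cy in np.arange(.064,.0705,.0005):
          F=cover(n,cx,cy,th,box);k=F.sum(0)>.5;F=F[:,k]
          A=np.vstack([F,np.eye(k.sum())*.3]);m=I.mean(0)
          co=np.linalg.lstsq(A,np.vstack([I,np.tile(m*.3,(k.sum(),1))]),rcond=None)[0]
          r=((F@co-I)**2).mean()
          if r<best[0]: best=(r,cx,cy)
      out.append((round(best[0],1),th,round(best[1],4),round(best[2],4)))
    print(n,[tuple(map(float,o)) for o in sorted(out)[:6]])
```

```text
side [(119.2, 55.0, 0.5405, 0.064), (121.0, 52.0, 0.5405, 0.064), (122.8, 58.0, 0.5405, 0.064), (123.8, 61.0, 0.54, 0.064), (125.6, 49.0, 0.5405, 0.064), (126.4, 64.0, 0.54, 0.064)]
top [(40.3, 52.0, 0.542, 0.067), (41.0, 58.0, 0.5425, 0.067), (41.2, 49.0, 0.5425, 0.067), (41.5, 55.0, 0.542, 0.0675), (42.3, 46.0, 0.542, 0.067), (49.2, 43.0, 0.542, 0.0675)]
```

```bash
cat > mv.py <<'E'
import numpy as np, sys
# usage: mv.py x y z yaw  tx ty tz tyaw -> rows from commanded pose
a=list(map(float,sys.argv[1:9]))
def d(p,q):
    y=np.radians(p[3]);X=np.array([np.cos(y),np.sin(y),0]);Y=np.array([np.sin(y),-np.cos(y),0])
    v=(np.array(q[:3])-np.array(p[:3]))*1000
    return v@X,v@Y,-v[2],-(q[3]-p[3])
print("dx %.1f dy %.1f dz %.1f az %.1f"%d(a[:4],a[4:]))
E
python3 mv.py .18 .651 .227 -15.47 .5263 .3104 .125 -11.7
python3 - <<'E'
from h import *
snap("top")
C=lambda x,y:(150+x/5.3333-.5,130+y/5.3333-.5)
P=np.array([atz("top",C(*c),.022) for c in((75,72),(365,72),(358,522),(60,522))])
print(P, P.mean(0)); 
for i in range(4):
    d=P[i]-P[(i+1)%4];print(np.linalg.norm(d),np.degrees(np.arctan2(d[1],d[0])))
c=P.mean(0)[:2];d=P[0]-P[3]+P[1]-P[2];t=np.arctan2(d[1],d[0]);print("tray yaw",np.degrees(t))
R=np.array([[np.cos(t),np.sin(t)],[-np.sin(t),np.cos(t)]])
print(R@(np.array([.5263,.3104])-c))
print(get_obs()["tool_pos"],get_obs()["orientation"])
E
```

```text
dx 424.6 dy 235.9 dz 102.0 az -3.8
[[0.68730159 0.39940763 0.022     ]
 [0.67199115 0.24036145 0.022     ]
 [0.42443613 0.26323205 0.022     ]
 [0.43966708 0.41966925 0.022     ]] [0.55584899 0.3306676  0.022     ]
0.15978140468587937 84.50141354025143
0.24860923348650493 -5.278341881445039
0.15717690228670428 -95.56087225295406
0.2484620399010445 175.32244036069918
tray yaw -4.978039713514356
[-0.02767883 -0.02275523]
[0.17993253 0.65055853 0.22656053] [ 1.79999040e+02 -1.09503776e-03 -1.54581188e+01]
```

```bash
python3 -m inch '[{"dx":54,"dy":30,"dz":0,"fingers":46},{"dx":108,"dy":60,"dz":0,"fingers":46},{"dx":162,"dy":90,"dz":0,"fingers":46},{"dx":216,"dy":120,"dz":10,"az":-1,"fingers":46},{"dx":270,"dy":150,"dz":30,"az":-2,"fingers":46},{"dx":324,"dy":180,"dz":50,"az":-3,"fingers":46},{"dx":376,"dy":209,"dz":75,"az":-3.8,"fingers":46},{"dx":424.6,"dy":235.9,"dz":102,"az":-3.8,"fingers":46}]'
python3 -m inch '[{"dx":0,"fingers":46},{"dx":0,"fingers":46}]'
```

```text
$[0]: bad value
$[0]: bad value
```

Run:
```python
from h import *
print(get_obs()["tool_pos"],get_obs()["orientation"],get_obs()["joint_pos"],get_obs()["opening"],get_obs()["clock"])
for n,x0,y0 in(("side",210,110),("top",140,130)):
    s=snap(n); im=s["image"][y0:y0+100,x0:x0+130]
    cv2.imwrite(f"pics/a1{n}.png",cv2.resize(im,None,fx=6,fy=6,interpolation=cv2.INTER_NEAREST)[:,:,::-1])
```

```text
[0.17993253 0.65055853 0.22656053] [ 1.79999040e+02 -1.09503776e-03 -1.54581188e+01] [ 9.10483503e+01  2.05472356e+01  6.82822723e-01  8.26341817e-04
 -7.01368186e+01 -1.65067498e+01] 0.08721633048148153 1.55
```

View pics/a1side.png

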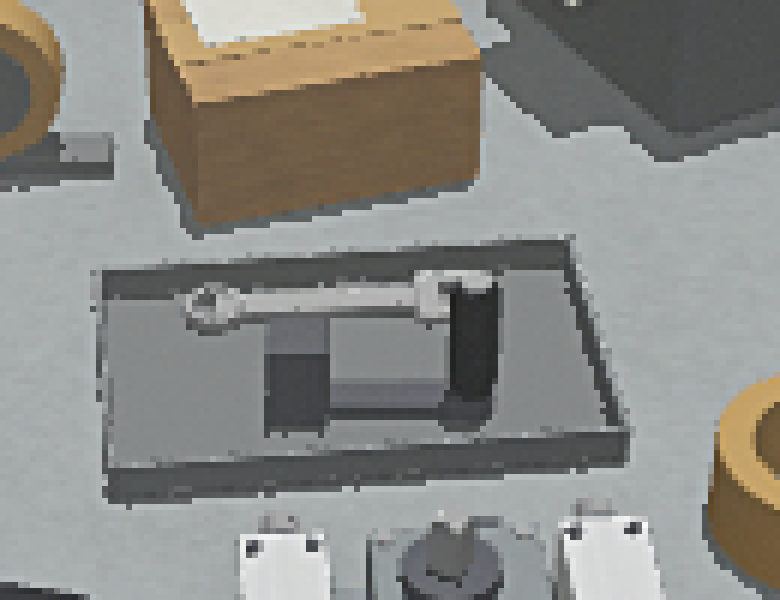

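View pics/a1top.png

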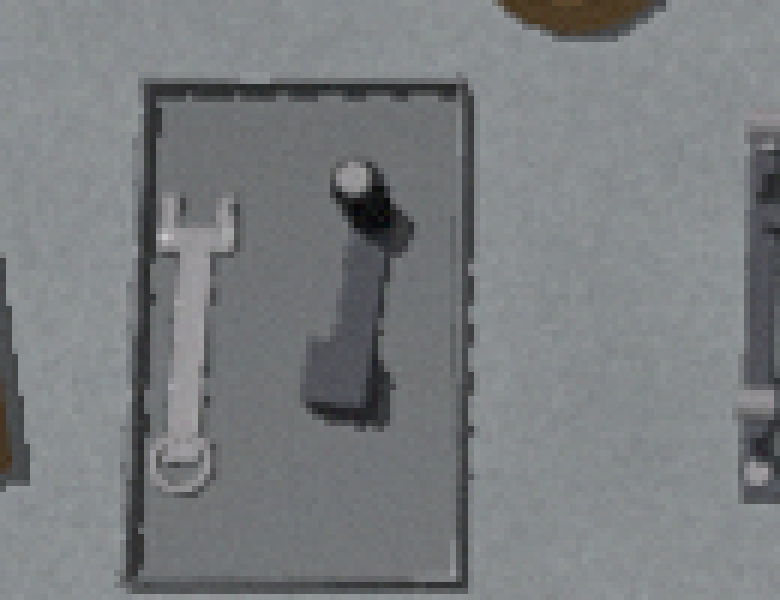

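Both pictures are unchanged because the moves were refused: every row needs all its fields.

```bash
python3 -m inch '[{"ax":0,"ay":0,"az":0,"dx":54,"dy":30,"dz":0,"fingers":46},{"ax":0,"ay":0,"az":0,"dx":108,"dy":60,"dz":0,"fingers":46},{"ax":0,"ay":0,"az":0,"dx":162,"dy":90,"dz":0,"fingers":46},{"ax":0,"ay":0,"az":-1,"dx":216,"dy":120,"dz":10,"fingers":46},{"ax":0,"ay":0,"az":-2,"dx":270,"dy":150,"dz":30,"fingers":46},{"ax":0,"ay":0,"az":-3,"dx":324,"dy":180,"dz":50,"fingers":46},{"ax":0,"ay":0,"az":-3.8,"dx":376,"dy":209,"dz":75,"fingers":46},{"ax":0,"ay":0,"az":-3.8,"dx":424.6,"dy":235.9,"dz":102,"fingers":46}]'
python3 -m inch '[{"ax":0,"ay":0,"az":0,"dx":0,"dy":0,"dz":0,"fingers":46},{"ax":0,"ay":0,"az":0,"dx":0,"dy":0,"dz":0,"fingers":46}]'
```

```text
clock: 2.65
tool_pos: [0.5237, 0.3128, 0.1272]
orientation: [-179.9, -0.1, -11.6]
force: [0.7, 1.4, -0.3]
opening: 0.0457
clock: 2.9
tool_pos: [0.5226, 0.3138, 0.1274]
orientation: [-180.0, -0.0, -11.7]
force: [-0.7, -0.5, 0.2]
opening: 0.0459
```

```bash
python3 mv.py .5226 .3138 .1274 -11.7 .5263 .3104 .065 -11.7;  python3 mv.py .5226 .3138 .1274 -11.7 .5263 .3104 .016 -11.7
```

```text
dx 4.3 dy 2.6 dz 62.4 az -0.0
dx 4.3 dy 2.6 dz 111.4 az -0.0
```

```bash
python3 -m inch '[{"ax":0,"ay":0,"az":0,"dx":4.3,"dy":2.6,"dz":30,"fingers":46},{"ax":0,"ay":0,"az":0,"dx":4.3,"dy":2.6,"dz":62,"fingers":46},{"ax":0,"ay":0,"az":0,"dx":4.3,"dy":2.6,"dz":62,"fingers":46}]'
python3 - <<'E'
from h import *
for n,x0,y0 in(("side",210,90),("top",140,130)):
    s=snap(n); im=s["image"][y0:y0+100,x0:x0+130]
    cv2.imwrite(f"pics/a2{n}.png",cv2.resize(im,None,fx=6,fy=6,interpolation=cv2.INTER_NEAREST)[:,:,::-1])
E
```

```text
clock: 3.28
tool_pos: [0.5243, 0.3108, 0.064]
orientation: [179.9, 0.1, -11.6]
force: [0.2, 0.4, 0.1]
opening: 0.0458
```

View pics/a2side.png

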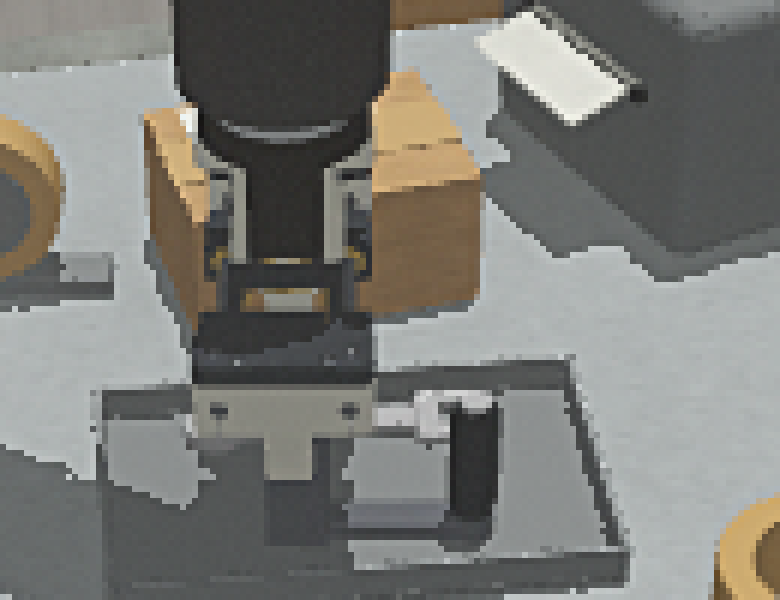

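Run:
```python
from h import *
o=get_obs();print(o["tool_pos"],o["orientation"],o["qvel"].round(2))
snap("side")
p=o["tool_pos"];a=np.radians(o["orientation"][2])
# finger tip centre at near jaw (-y): offset in tool y = +(23+10)mm
for off in(.023,.044): 
  q=p+off*np.array([np.sin(a),-np.cos(a),0]); print(proj("side",[q,q+[0,0,.02]]))
print(proj("side",[[.5263,.3104,.049]]))
```

```text
[0.5260632  0.31195282 0.066633  ] [-1.79946600e+02 -6.24142235e-02 -1.15465010e+01] [-0.42 -0.81  0.68  0.1   0.13  0.  ]
[[258.66827324 165.19032523]
 [258.54405226 159.53647604]]
[[258.58359386 169.85098636]
 [258.45674188 164.17166981]]
[[259.04596483 165.40097376]]
```

```bash
python3 -m inch '[{"ax":0,"ay":0,"az":0,"dx":2,"dy":0,"dz":25,"fingers":46},{"ax":0,"ay":0,"az":0,"dx":2,"dy":0,"dz":49,"fingers":46},{"ax":0,"ay":0,"az":0,"dx":2,"dy":0,"dz":49,"fingers":20},{"ax":0,"ay":0,"az":0,"dx":2,"dy":0,"dz":49,"fingers":20},{"ax":0,"ay":0,"az":0,"dx":2,"dy":0,"dz":49,"fingers":20},{"ax":0,"ay":0,"az":0,"dx":2,"dy":0,"dz":49,"fingers":20}]'
```

```text
clock: 4.18
tool_pos: [0.5288, 0.3113, 0.018]
orientation: [-179.9, -0.1, -11.6]
force: [-1.5, 2.6, 7.6]
opening: 0.0297
```

```bash
python3 -m inch '[{"ax":0,"ay":0,"az":0,"dx":0,"dy":0,"dz":-20,"fingers":20},{"ax":0,"ay":0,"az":0,"dx":0,"dy":0,"dz":-60,"fingers":20},{"ax":0,"ay":0,"az":0,"dx":0,"dy":0,"dz":-110,"fingers":20},{"ax":0,"ay":0,"az":0,"dx":0,"dy":0,"dz":-160,"fingers":20},{"ax":0,"ay":0,"az":0,"dx":0,"dy":0,"dz":-185,"fingers":20},{"ax":0,"ay":0,"az":0,"dx":0,"dy":0,"dz":-185,"fingers":20}]'
python3 - <<'E'
from h import *
for n,x0,y0 in(("side",210,50),("top",130,100)):
    s=snap(n); im=s["image"][y0:y0+100,x0:x0+130]
    cv2.imwrite(f"pics/a3{n}.png",cv2.resize(im,None,fx=6,fy=6,interpolation=cv2.INTER_NEAREST)[:,:,::-1])
o=get_obs();print(o["tool_pos"],o["orientation"],o["force"],o["joint_pos"])
E
python3 mv.py .5288 .3113 .203 -11.7 .542 .067 .203 -36
```

```text
clock: 4.92
tool_pos: [0.5284, 0.3106, 0.2034]
orientation: [-179.8, -0.1, -11.7]
force: [0.6, 0.7, -3.4]
opening: 0.0298
[0.5269838  0.30957006 0.20000856] [ 1.79943506e+02  9.22979516e-02 -1.16884080e+01] [ 1.03006056 -0.57926417 -5.04636268] [ 4.86869206e+01  1.56973437e+01 -9.82375985e+00 -5.79171266e-02
 -6.45736412e+01  2.96496269e+01]
dx 62.5 dy 236.5 dz -0.0 az 24.3
```

View pics/a3side.png

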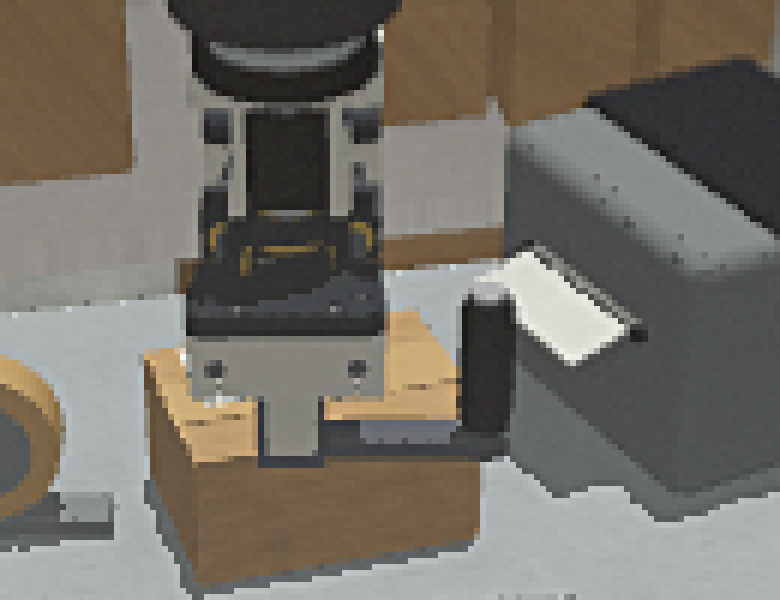

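View pics/a3top.png

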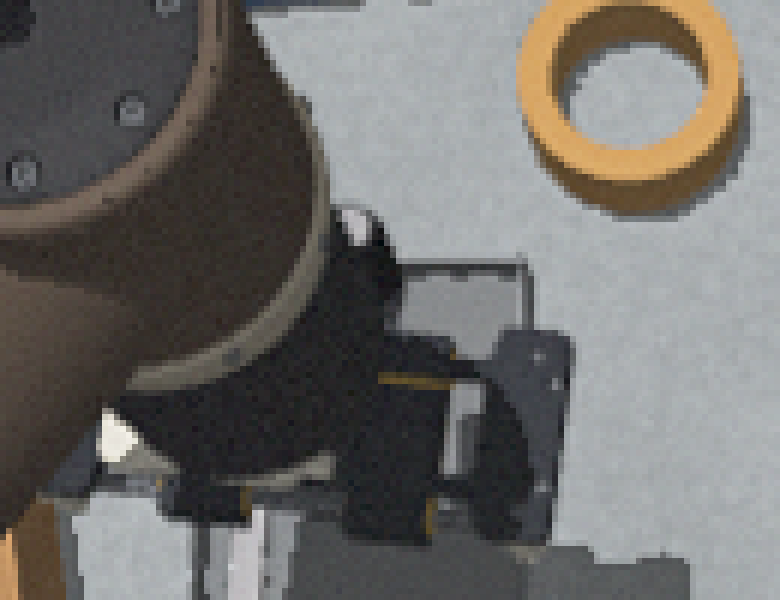

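```bash
python3 -m inch '[{"ax":0,"ay":0,"az":3,"dx":8,"dy":30,"dz":0,"fingers":20},{"ax":0,"ay":0,"az":8,"dx":20,"dy":78,"dz":0,"fingers":20},{"ax":0,"ay":0,"az":14,"dx":34,"dy":128,"dz":0,"fingers":20},{"ax":0,"ay":0,"az":19,"dx":47,"dy":178,"dz":0,"fingers":20},{"ax":0,"ay":0,"az":24.3,"dx":58,"dy":218,"dz":0,"fingers":20},{"ax":0,"ay":0,"az":24.3,"dx":62.5,"dy":236.5,"dz":0,"fingers":20},{"ax":0,"ay":0,"az":24.3,"dx":62.5,"dy":236.5,"dz":0,"fingers":20},{"ax":0,"ay":0,"az":24.3,"dx":62.5,"dy":236.5,"dz":0,"fingers":20}]'
python3 - <<'E'
from h import *
for n,x0,y0 in(("side",220,120),("top",220,100)):
    s=snap(n); im=s["image"][y0:y0+100,x0:x0+130]
    cv2.imwrite(f"pics/a4{n}.png",cv2.resize(im,None,fx=6,fy=6,interpolation=cv2.INTER_NEAREST)[:,:,::-1])
    s,R,t=cam(n);print(-R.T@t)
for i in range(4):
    snap("top");o=get_obs();print(o["tool_pos"],o["orientation"],o["force"],o["moment"])
E
```

```text
clock: 6.02
tool_pos: [0.5412, 0.0664, 0.2005]
orientation: [180.0, 0.0, -35.9]
force: [0.8, 0.1, -3.2]
opening: 0.03
[ 0.35624877 -0.63549936  0.80198125]
[0.29323014 0.16397926 1.13548121]
[0.54129005 0.06680325 0.20094712] [ 1.79983262e+02  1.60407782e-02 -3.58767067e+01] [-0.32874663  0.37087423 -3.48063982] [0.07310753 0.05090158 0.00235901]
[0.5412786  0.06676736 0.20102146] [ 1.79986621e+02  1.31012375e-02 -3.58748821e+01] [ 0.78959591 -0.3124099  -3.15383931] [0.06850617 0.09196045 0.00810276]
[0.54129768 0.06666758 0.20110818] [ 1.79992305e+02  7.72505236e-03 -3.58868923e+01] [-0.49200344 -0.53239696 -2.67621268] [0.06657217 0.0340967  0.00475335]
[0.54129684 0.06652465 0.20117317] [ 1.79993997e+02  4.11205754e-03 -3.58978277e+01] [-0.16812833  0.16297669 -3.10362506] [0.05806743 0.08025385 0.02327587]
```

View pics/a4side.png

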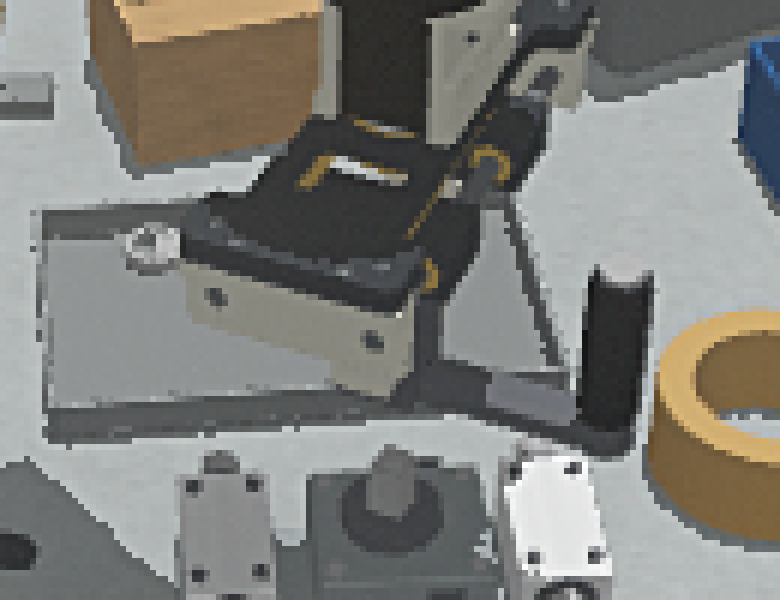

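View pics/a4top.png

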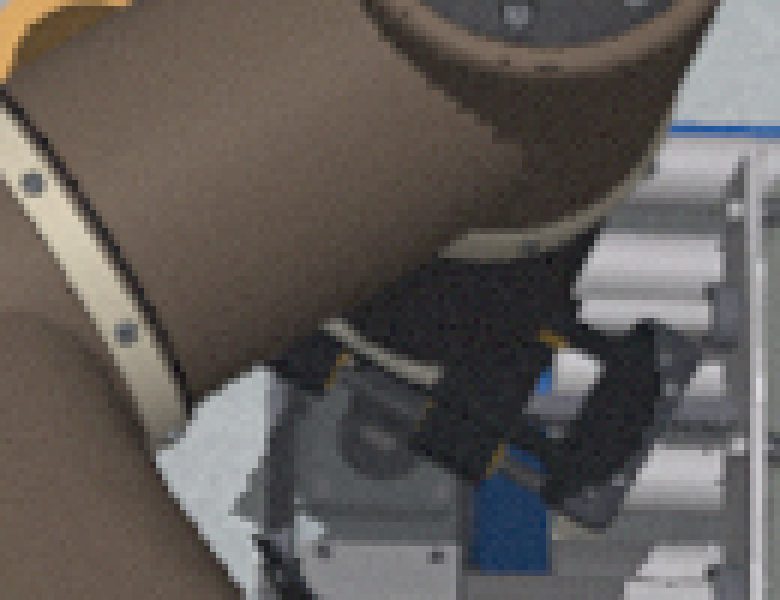

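```bash
python3 - <<'E'
from h import *
snap("side")
a=np.radians(-35.9);c=np.array([.5413,.0667])
k=c+.085*np.array([np.cos(a),np.sin(a)])
for zu in(.184,.188,.192):
  print(zu,proj("side",[[*k,zu+.013],[*k,zu+.044],[*k,zu+.075]]).round(1).tolist())
  # arm edge points lower front edge: crank y=-10, x=15..85
  f=lambda x,y,z:[c[0]+np.cos(a)*x-np.sin(a)*y,c[1]+np.sin(a)*x+np.cos(a)*y,zu+z]
  print((proj("side",[f(.015,-.015,0),f(.015,-.010,0),f(.085,-.010,0),f(.095,0,0),f(-.015,-.015,0),f(.015,.015,.045)])).round(1).tolist())
E
python3 - <<'E'
import cv2
im=cv2.imread("pics/a4side.png");c=im[340:480,300:680];cv2.imwrite("pics/a4z.png",cv2.resize(c,None,fx=2,fy=2,interpolation=cv2.INTER_NEAREST))
E
```

```text
0.184 [[321.7, 188.4], [322.9, 177.3], [324.1, 165.8]]
[[288.8, 188.4], [289.7, 187.1], [319.7, 195.7], [325.6, 194.1], [276.4, 184.9], [294.6, 164.8]]
0.188 [[321.8, 187.0], [323.0, 175.9], [324.2, 164.3]]
[[288.9, 187.1], [289.7, 185.7], [319.9, 194.3], [325.8, 192.7], [276.4, 183.5], [294.6, 163.3]]
0.192 [[322.0, 185.6], [323.2, 174.4], [324.4, 162.8]]
[[289.0, 185.7], [289.8, 184.4], [320.0, 192.9], [325.9, 191.3], [276.4, 182.1], [294.7, 161.9]]
```

View pics/a4z.png

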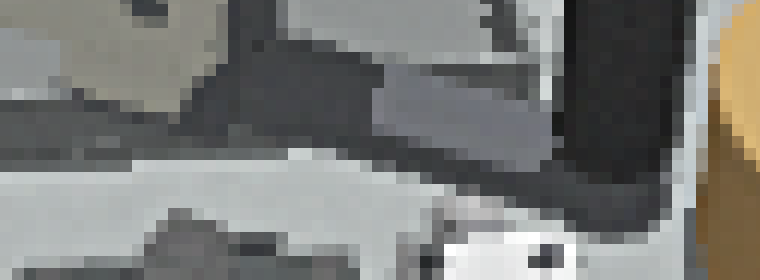

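Run:
```python
from h import *
s=snap("side");g=s["image"].astype(int).sum(2)/3
for y in range(163,198):
    row=g[y,308:336]; print(y,' '.join('%3d'%v for v in row))
```

```text
163  99 172 188 183 182 184 182 179 179 182 184 184 185 183 183 183 185 185 185 186 180 182 180 183 182 180 181 183
164  81 165 189 182 179 179 179 182 183 186 185  79 197 190 185 185 182 184 187 190 185 184 183 184 186 185 183 183
165  73 153 169 183 180 179 178 180 181 187 155  44 157 197 190 188 187 190 192 150 121 190 182 182 184 184 184 184
166  68 111 173 183 181 180 183 185 182 189  57  41  66 134 179 176 196 174 150  73  67 196 183 179 179 180 180 180
167  68  90 208 183 181 181 182 185 188 196  18  44  53  66  87 105 106 105  60  37  60 165 189 183 182 183 185 183
168  72  70 153 146 184 178 177 179 184 153  24  36  42  49  46  49  48  50  45  39  55 166 193 184 184 184 181 183
169  69  76 158 165 182 179 180 179 183 155  26  44  42  43  44  43  44  41  41  35  56 168 189 182 181 181 182 182
170  74  65  91 164 187 185 179 179 186 157  26  40  41  45  44  44  47  47  41  33  75 203 189 178 176 180 182 183
171 157  64  71 162 189 186 185 184 188 109  31  41  45  46  45  46  41  46  44  33  73 199 185 181 181 182 185 182
172 154  67  76 165 159 186 182 183 191 112  34  40  44 
[... 2259 characters left out ...]
 174
192 163  94 100  60  65  59  59  62  67  67  68  69  71  69  69  69  60  83 206 198  75  83  88  91  88  87  84 120
193 182 197 199 152 173  96  67  64  59  60  65  67  69  69  67  64  53  84 207 201  71  86  90  91  92  89  89  83
194 175 186 184 171 194 195 199 164  91  59  59  61  64  61  61  53  68 143 199  91  77  87  89  91  92  90  92  90
195 139 144 142 137 157 187 188 190 197 169  98  61  66  59  62  74 145 199 196  92  80  87  88  90  92  91  92  93
196 138 220 215 213 248 250 255 232 219 216 195 171 171 137 176 202 192 191 193  94  82  88  88  90  89  92  91  93
197 246 236 231 232 234 236 209  82 119 255 184 192 193 192 189 187 186 189 192  90  92  86  89  89  90  92  90  95
```

```bash
python3 mv.py .5413 .0666 .2012 -35.9 .5428 .067 .162 -36
python3 -m inch '[{"ax":0,"ay":0,"az":0,"dx":1,"dy":-1.2,"dz":15,"fingers":20},{"ax":0,"ay":0,"az":0,"dx":1,"dy":-1.2,"dz":34,"fingers":20},{"ax":0,"ay":0,"az":0,"dx":1,"dy":-1.2,"dz":34,"fingers":20}]'
python3 - <<'E'
from h import *
for i in range(3): snap("side");o=get_obs();print(o["tool_pos"],o["force"])
for n,x0,y0 in(("side",250,150),):
    s=snap(n); im=s["image"][y0:y0+65,x0:x0+80]
    cv2.imwrite(f"pics/a5{n}.png",cv2.resize(im,None,fx=10,fy=9,interpolation=cv2.INTER_NEAREST)[:,:,::-1])
E
```

```text
dx 1.0 dy -1.2 dz 39.2 az 0.1
clock: 6.8
tool_pos: [0.5415, 0.0658, 0.165]
orientation: [179.8, 0.1, -36.0]
force: [1.2, 0.2, -3.0]
opening: 0.0298
[0.54232067 0.06595883 0.16626568] [ 0.96043442 -0.95354961 -3.72671776]
[0.54293624 0.06621394 0.16712018] [ 0.77166218  0.19495928 -2.79154811]
[0.54321743 0.0663     0.16757613] [ 0.08078702 -0.05709373 -2.7852629 ]
```

View pics/a5side.png

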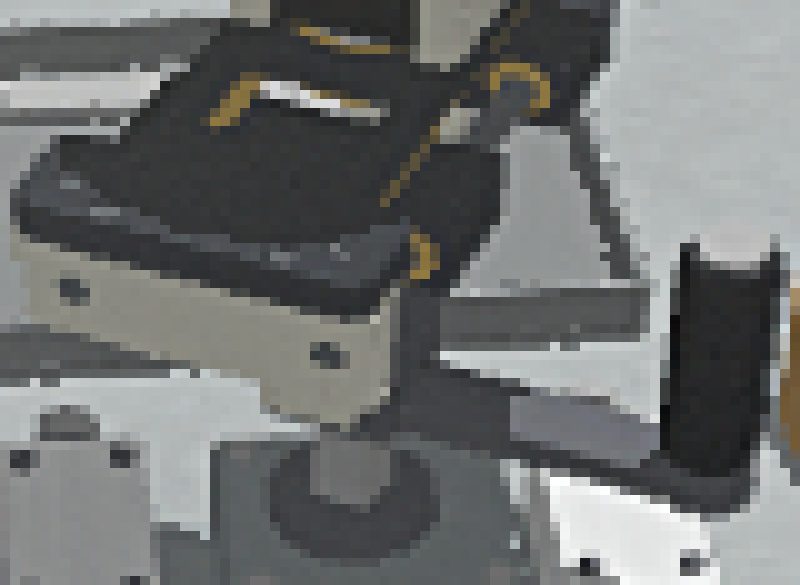

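Run:
```python
from h import *
from scipy.optimize import least_squares
s=snap("side");o=get_obs();print(o["tool_pos"],o["orientation"])
g=s["image"].astype(int).sum(2)/3
for y in (178,182,186,190,194,198): print(y,' '.join('%3d'%v for v in g[y,312:334]))
c=o["tool_pos"];a=np.radians(o["orientation"][2]);k=c[:2]+.085*np.array([np.cos(a),np.sin(a)])
zu=c[2]-.0145
print("knob axis pred",proj("side",[[*k,zu+z] for z in(.013,.03,.044,.06,.075)]).round(1).tolist())
print("collar pred at hub",proj("side",[[c[0],c[1],.12]]), "obs 284.5,203.2;  per mm x", proj("side",[[c[0]+.001,c[1],.12]]),proj("side",[[c[0],c[1]+.001,.12]]))
```

```text
[0.54330985 0.06640486 0.16791512] [-1.79943823e+02 -3.98136621e-02 -3.59552981e+01]
178  76 153 138 191 192 197  22  60 133 179 196 193 196 199 150  45 128 195 179 162 164 165
182  77  69  81 175 205  62  29  40  42  41  44  41  41  39  35  48 127 136 170 166 166 167
186  70  74 113 202 206  17  36  43  43  38  42  42  40  38  30  78 216  75 136 174 168 166
190 184 187 190 196 164  21  36  40  41  39  43  43  36  33  47 137 157  81  87  83  88 144
194 192 189 191 200  61  25  40  40  39  39  39  39  39  35  43 114  83  88  91  91  93  92
198 115 116 117 121  22  35  40  38  41  39  37  37  31  31  87 107  95  86  89  89  93  93
knob axis pred [[321.5, 198.8], [322.1, 193.0], [322.6, 188.2], [323.2, 182.6], [323.8, 177.2]]
collar pred at hub [[285.36124191 203.35272509]] obs 284.5,203.2;  per mm x [[285.77560239 203.29229301]] [[285.26082466 203.0674696 ]]
```

```bash
python3 -m inch '[{"ax":0,"ay":0,"az":0,"dx":-0.3,"dy":-0.4,"dz":5,"fingers":20},{"ax":0,"ay":0,"az":0,"dx":-0.3,"dy":-0.4,"dz":9,"fingers":20},{"ax":0,"ay":0,"az":0,"dx":-0.3,"dy":-0.4,"dz":12,"fingers":20},{"ax":0,"ay":0,"az":0,"dx":-0.3,"dy":-0.4,"dz":12,"fingers":20}]'
python3 - <<'E'
from h import *
for i in range(3): snap("side");o=get_obs();print(o["tool_pos"],o["force"],o["moment"])
E
```

```text
clock: 7.55
tool_pos: [0.5435, 0.0671, 0.1552]
orientation: [-179.9, -0.0, -36.0]
force: [3.6, 1.1, -5.0]
opening: 0.0303
[0.54343787 0.06706816 0.15524944] [ 2.58073715  0.11201961 -6.09448295] [ 0.37581337 -1.27325681 -0.03653153]
[0.54341141 0.06704441 0.15528042] [ 3.39942311  1.30451741 -6.18099877] [ 0.46519568 -1.40983509 -0.02313482]
[0.54342352 0.06704577 0.15533071] [ 4.13243008  1.18225463 -5.26733087] [ 0.46162431 -1.45470382 -0.02700995]
```

```bash
python3 -m inch '[{"ax":0,"ay":0,"az":0,"dx":0.6,"dy":-0.4,"dz":0,"fingers":20},{"ax":0,"ay":0,"az":0,"dx":0.6,"dy":-0.4,"dz":3,"fingers":20},{"ax":0,"ay":0,"az":0,"dx":0.6,"dy":-0.4,"dz":6,"fingers":20},{"ax":0,"ay":0,"az":0,"dx":0.6,"dy":-0.4,"dz":6,"fingers":20}]'
python3 - <<'E'
from h import *
for i in range(3): snap("side");o=get_obs();print(o["tool_pos"],o["force"],o["moment"])
E
```

```text
clock: 8.2
tool_pos: [0.5438, 0.067, 0.1491]
orientation: [-180.0, -0.0, -36.0]
force: [4.2, 2.7, -6.1]
opening: 0.0296
[0.54381979 0.06703993 0.14912189] [ 3.50587424  2.58167934 -5.05937005] [ 1.23799402 -1.4963697  -0.01484889]
[0.54382331 0.06701528 0.14912284] [ 5.11391813  4.30578052 -6.87669558] [ 1.29263096 -1.55221351  0.00730594]
[0.54379581 0.06701661 0.14909299] [ 4.33549792  2.98890871 -5.98003149] [ 1.26793976 -1.50263509 -0.0286899 ]
```

```bash
python3 -m inch '[{"ax":0,"ay":0,"az":0,"dx":0.1,"dy":-0.7,"dz":3,"fingers":20},{"ax":0,"ay":0,"az":0,"dx":0.1,"dy":-0.7,"dz":7,"fingers":20},{"ax":0,"ay":0,"az":0,"dx":0.1,"dy":-0.7,"dz":10,"fingers":20},{"ax":0,"ay":0,"az":0,"dx":0.1,"dy":-0.7,"dz":12,"fingers":20}]'
python3 - <<'E'
from h import *
for i in range(3): snap("side");o=get_obs();print(o["tool_pos"],o["force"],o["moment"])
E
```

```text
clock: 8.85
tool_pos: [0.544, 0.0671, 0.137]
orientation: [180.0, 0.0, -36.0]
force: [1.6, 1.3, -2.4]
opening: 0.0297
[0.54395293 0.0671793  0.13685789] [ 1.78354295  1.11474395 -3.23106265] [ 0.61737226 -0.94649507 -0.05762655]
[0.54393156 0.06715765 0.13686971] [ 4.03165161  1.8281204  -4.79276324] [ 0.57430293 -1.20384399 -0.03399145]
[0.54393235 0.06717677 0.13691452] [ 3.63339156  1.52588036 -4.94430576] [ 0.52051991 -1.23533581 -0.03656987]
```

```bash
python3 -m inch '[{"ax":0,"ay":0,"az":0,"dx":0.2,"dy":-0.2,"dz":1.5,"fingers":20},{"ax":0,"ay":0,"az":0,"dx":0.2,"dy":-0.2,"dz":3,"fingers":20},{"ax":0,"ay":0,"az":0,"dx":0.2,"dy":-0.2,"dz":3,"fingers":20}]'
python3 - <<'E'
from h import *
for i in range(3): snap("side");o=get_obs();print(o["tool_pos"],o["force"],o["moment"])
im=S["side"]["image"][150:215,250:330]
cv2.imwrite(f"pics/a6.png",cv2.resize(im,None,fx=10,fy=9,interpolation=cv2.INTER_NEAREST)[:,:,::-1])
E
```

```text
clock: 9.38
tool_pos: [0.544, 0.0672, 0.1341]
orientation: [180.0, 0.0, -36.0]
force: [1.4, 1.2, -2.9]
opening: 0.0299
[0.54403613 0.06717204 0.1340752 ] [ 0.88357691  0.19300536 -3.02916228] [ 0.40312978 -0.32910773  0.00788212]
[0.54401694 0.06717016 0.13404975] [ 0.79319037  2.34422713 -3.22133685] [ 0.39006553 -0.3370036  -0.01885102]
[0.54402064 0.06716063 0.13407021] [ 0.87736844  0.43624641 -3.78442967] [ 0.35804708 -0.25900119 -0.07041023]
```

View pics/a6.png

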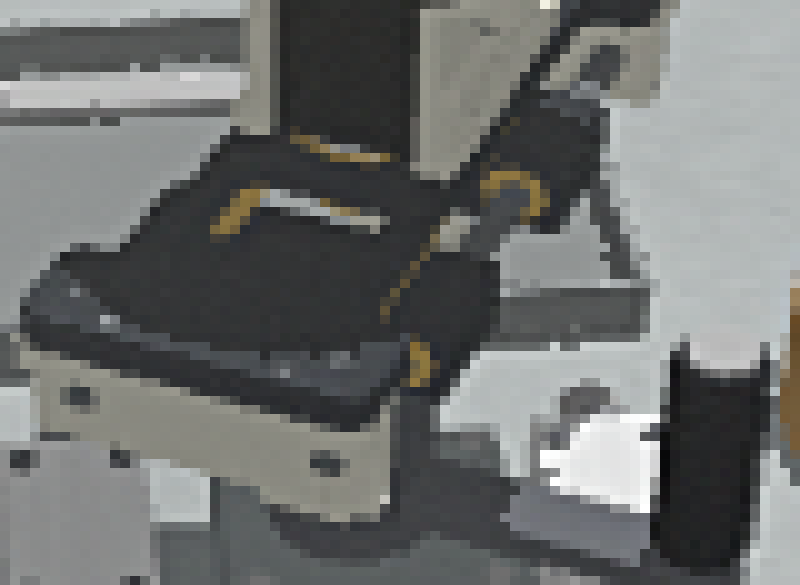

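Crank is mostly on the shaft: hub at about (355,510) in the crop, just above the collar. Feeling for the collar now.

```bash
python3 -m inch '[{"ax":0,"ay":0,"az":0,"dx":0,"dy":0,"dz":1,"fingers":20},{"ax":0,"ay":0,"az":0,"dx":0,"dy":0,"dz":1.5,"fingers":20},{"ax":0,"ay":0,"az":0,"dx":0,"dy":0,"dz":1.5,"fingers":20}]'
python3 - <<'E'
from h import *
for i in range(2): snap("side");o=get_obs();print(o["tool_pos"],o["force"],o["moment"])
E
python3 -m inch '[{"ax":0,"ay":0,"az":0,"dx":0,"dy":0,"dz":1,"fingers":20},{"ax":0,"ay":0,"az":0,"dx":0,"dy":0,"dz":1.5,"fingers":20},{"ax":0,"ay":0,"az":0,"dx":0,"dy":0,"dz":1.5,"fingers":20}]'
python3 - <<'E'
from h import *
for i in range(2): snap("side");o=get_obs();print(o["tool_pos"],o["force"],o["moment"])
E
```

```text
clock: 9.9
tool_pos: [0.5441, 0.0671, 0.134]
orientation: [180.0, -0.0, -35.9]
force: [-5.4, 1.2, 8.3]
opening: 0.0294
[0.54407152 0.06714213 0.13399094] [-4.69283282  2.0295243   8.59663243] [ 0.46562173  1.92511565 -0.07892564]
[0.54406331 0.06715365 0.13396849] [-4.8855493   1.69006865  8.64672062] [ 0.51958016  1.91728415 -0.00229836]
clock: 10.38
tool_pos: [0.5441, 0.0671, 0.1339]
orientation: [-180.0, -0.1, -35.9]
force: [-10.5, 1.8, 20.3]
opening: 0.0298
[0.5441135  0.06714139 0.13391196] [-9.85091256  2.69660191 20.74135066] [ 0.68887675  3.93774969 -0.1295301 ]
[0.54410754 0.06715657 0.13392309] [-10.94666296   2.3309594   21.38490925] [ 0.69783645  3.99477684 -0.09182533]
```

```bash
python3 -m inch '[{"ax":0,"ay":0,"az":0,"dx":0,"dy":0,"dz":-1.5,"fingers":46},{"ax":0,"ay":0,"az":0,"dx":0,"dy":0,"dz":-3,"fingers":46},{"ax":0,"ay":0,"az":0,"dx":0,"dy":0,"dz":-3,"fingers":46},{"ax":0,"ay":0,"az":0,"dx":0,"dy":0,"dz":-20,"fingers":46},{"ax":0,"ay":0,"az":0,"dx":0,"dy":0,"dz":-55,"fingers":46},{"ax":0,"ay":0,"az":0,"dx":0,"dy":0,"dz":-85,"fingers":46},{"ax":0,"ay":0,"az":0,"dx":0,"dy":0,"dz":-85,"fingers":46}]'
python3 - <<'E'
from h import *
for i in range(2): s=snap("side");o=get_obs();print(o["tool_pos"],o["orientation"],o["force"],o["moment"])
im=S["side"]["image"][150:215,250:330]
cv2.imwrite(f"pics/a7.png",cv2.resize(im,None,fx=10,fy=9,interpolation=cv2.INTER_NEAREST)[:,:,::-1])
g=s["image"].astype(int).sum(2)/3
for y in (190,194,198,202,206): print(y,' '.join('%3d'%v for v in g[y,312:334]))
c=np.array([.544,.067]);zu=.12
for a in np.radians([-33,-36,-39]):
    k=c[:2]+.085*np.array([np.cos(a),np.sin(a)]);print(k,proj("side",[[*k,zu+z] for z in(.013,.03,.044,.06,.075)]).round(1).tolist())
E
```

```text
clock: 11.35
tool_pos: [0.5457, 0.0677, 0.2186]
orientation: [-179.8, -0.1, -35.9]
force: [-0.1, -0.3, -1.1]
opening: 0.0456
[0.54473751 0.06747836 0.21693205] [-1.79908977e+02 -4.36187136e-02 -3.59677480e+01] [ 0.55637561 -0.49625264 -0.61709041] [ 0.03479956  0.07141109 -0.05278808]
[0.54406508 0.06726213 0.21588132] [ 1.79994686e+02  2.28469105e-02 -3.59700261e+01] [-0.1985464   0.39824452  0.02398196] [ 0.02541303 -0.02113283 -0.00164354]
190 183 185 189 192 198  15  48 133 179 195 194 194 198 150  39 127 149  81  85  85  88 141
194 184 182 183 192 109  22  34  42  38  39  41  38  38  36  41  92  85  86  88  89  92  92
198 231 233  87  76  16  35  36  38  38  38  36  36  32  38  83 110  95  86  87  93  89  92
202 225 229 239 209   9  34  36  36  38  35  39  34  26  56 175 200 196  92 101  93  88  91
206 136 216 255  82  21  35  35  36  35  36  37  29  28  96 201 188 186 184 186 192 194 102
[0.615287   0.02070568] [[321.1, 208.2], [321.7, 202.7], [322.2, 198.1], [322.8, 192.7], [323.4, 187.6]]
[0.61276644 0.01703825] [[320.5, 209.4], [321.1, 204.0], [321.6, 199.4], [322.2, 194.0], [322.7, 188.8]]
[0.61005741 0.01350777] [[319.8, 210.7], [320.4, 205.2], [320.9, 200.6], [321.5, 195.2], [322.0, 190.1]]
```

View pics/a7.png

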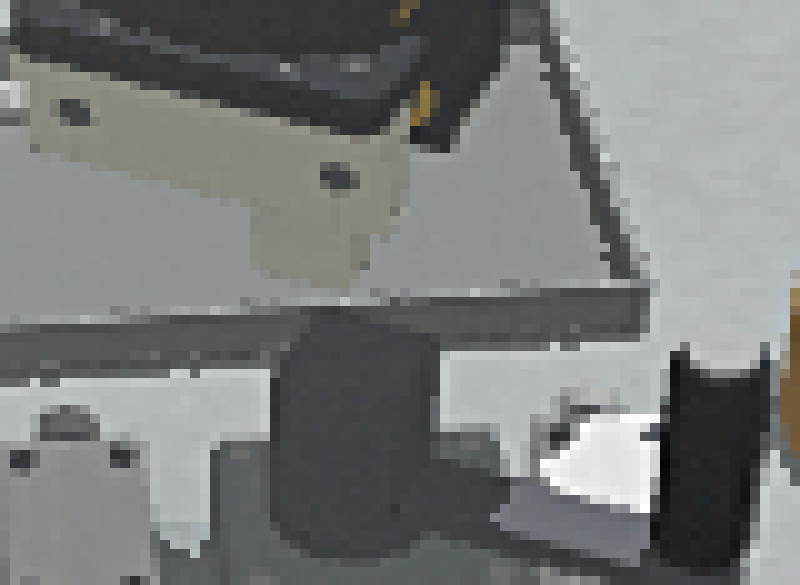

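```bash
python3 -m inch '[{"ax":0,"ay":0,"az":0,"dx":45,"dy":0,"dz":0,"fingers":46},{"ax":0,"ay":0,"az":0,"dx":85,"dy":0,"dz":0,"fingers":46},{"ax":0,"ay":0,"az":0,"dx":85,"dy":0,"dz":10,"fingers":46},{"ax":0,"ay":0,"az":0,"dx":85,"dy":0,"dz":35,"fingers":46},{"ax":0,"ay":0,"az":0,"dx":85,"dy":0,"dz":59,"fingers":46},{"ax":0,"ay":0,"az":0,"dx":85,"dy":0,"dz":59,"fingers":46},{"ax":0,"ay":0,"az":0,"dx":85,"dy":0,"dz":59,"fingers":46}]'
python3 - <<'E'
from h import *
for i in range(3): s=snap("side");o=get_obs();print(o["tool_pos"],o["orientation"],o["force"],o["moment"])
im=S["side"]["image"][140:215,250:350]
cv2.imwrite(f"pics/a8.png",cv2.resize(im,None,fx=8,fy=8,interpolation=cv2.INTER_NEAREST)[:,:,::-1])
E
```

```text
clock: 12.32
tool_pos: [0.6132, 0.0175, 0.1576]
orientation: [180.0, -0.0, -35.9]
force: [0.3, 0.4, 0.1]
opening: 0.0462
[0.61350064 0.01763323 0.15809226] [-1.79964969e+02 -4.64929946e-02 -3.59309033e+01] [-0.62357995 -0.16708445  0.04247358] [ 0.01965422 -0.06678767  0.03343434]
[0.61361518 0.01767146 0.15829779] [-1.79935863e+02 -6.04343064e-02 -3.59387240e+01] [-0.4217314  -0.46648291  0.08078379] [ 0.0259763  -0.0260486   0.04132418]
[0.61360938 0.01763178 0.15832361] [-1.79927990e+02 -6.19099565e-02 -3.59435791e+01] [-0.25600366 -0.71310134  0.02695262] [ 0.03843527 -0.0011547  -0.01402013]
```

View pics/a8.png

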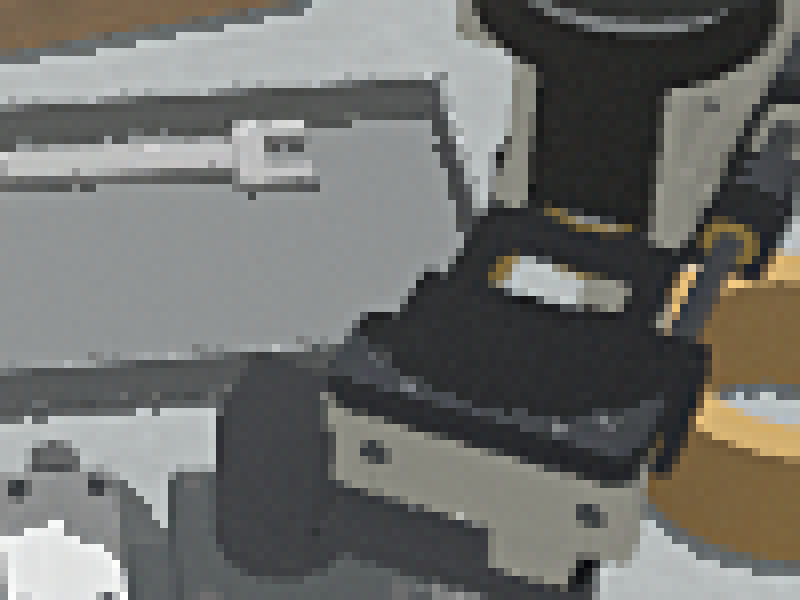

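```bash
python3 -m inch '[{"ax":0,"ay":0,"az":0,"dx":0,"dy":0,"dz":1,"fingers":15},{"ax":0,"ay":0,"az":0,"dx":0,"dy":0,"dz":1,"fingers":15},{"ax":0,"ay":0,"az":0,"dx":0,"dy":0,"dz":1,"fingers":15},{"ax":0,"ay":0,"az":0,"dx":0,"dy":0,"dz":1,"fingers":15}]'
python3 - <<'E'
from h import *
for i in range(3): s=snap("side");o=get_obs();print(o["tool_pos"],o["orientation"],o["force"],o["moment"],o["opening"])
E
```

```text
clock: 12.98
tool_pos: [0.6132, 0.0173, 0.1564]
orientation: [-180.0, -0.0, -36.0]
force: [-0.4, 0.9, 0.9]
opening: 0.0235
[0.61315864 0.01732273 0.15634053] [ 1.79998387e+02 -5.91740088e-03 -3.59577612e+01] [-0.05177218 -1.06549857  0.79506993] [-0.12811681  0.04553183  0.01198873] 0.02344860187467136
[0.61318984 0.0173281  0.15635514] [-1.79998288e+02 -6.50016382e-03 -3.59606230e+01] [ 0.62200186 -0.3105345  -0.08842476] [-0.05283853 -0.02952526  0.02454704] 0.023718202709588097
[0.61316887 0.01734018 0.15630915] [ 1.79997309e+02 -4.41096486e-03 -3.59576603e+01] [0.21476064 0.1793341  0.7255059 ] [-0.09373916  0.05789625 -0.00983611] 0.023262746104813374
```

```bash
python3 -m inch '[{"ax":0,"ay":0,"az":0,"dx":-0.8,"dy":11.9,"dz":0,"fingers":15},{"ax":0,"ay":0,"az":0,"dx":-3.3,"dy":23.5,"dz":0,"fingers":15},{"ax":0,"ay":0,"az":0,"dx":-7.4,"dy":34.7,"dz":0,"fingers":15},{"ax":0,"ay":0,"az":0,"dx":-12.9,"dy":45.1,"dz":0,"fingers":15},{"ax":0,"ay":0,"az":0,"dx":-19.9,"dy":54.8,"dz":0,"fingers":15},{"ax":0,"ay":0,"az":0,"dx":-28.2,"dy":63.3,"dz":0,"fingers":15},{"ax":0,"ay":0,"az":0,"dx":-37.6,"dy":70.6,"dz":0,"fingers":15},{"ax":0,"ay":0,"az":0,"dx":-47.9,"dy":76.6,"dz":0,"fingers":15}]'
cat > w.py <<'E'
from h import *
import sys
k=int(sys.argv[1]);P=[];F=[]
for i in range(k): snap("side");o=get_obs();P.append(o["tool_pos"]);F.append(o["force"])
P=np.array(P);F=np.array(F);c=np.array([.544,.0672]);p=P[-1][:2]-c;R=np.hypot(*p);phi=np.degrees(np.arctan2(p[1],p[0]))
t=np.array([p[1],-p[0]])/R
print("clock",o["clock"],"pos",P[-1].round(4),"R %.4f phi %.1f turned %.1f"%(R,phi,(-35.8-phi)%360),"F",F.mean(0).round(2),"sd",F.std(0).round(2),"tang %.2f rad %.2f"%(-F.mean(0)[:2]@t,F.mean(0)[:2]@p/R))
d0=np.radians((-35.8-phi)%360)
for st in map(float,sys.argv[2:]):
  d=d0+np.radians(st);print(st,"dx %.1f dy %.1f"%(85.2*(np.cos(d)-np.cos(d0)),85.2*(np.sin(d)-np.sin(d0))))
E
python3 w.py 3 8 16 24 32 40 48 56 60
```

```text
clock: 14.12
tool_pos: [0.5288, -0.0165, 0.1564]
orientation: [-180.0, -0.0, -36.0]
force: [2.7, 1.8, 0.6]
opening: 0.0238
clock 14.275 pos [ 0.5283 -0.0164  0.1564] R 0.0851 phi -100.6 turned 64.8 F [-0.84  1.01  1.89] sd [1.19 0.58 0.89] tang -1.01 rad -0.84
8.0 dx -11.1 dy 4.3
16.0 dx -22.7 dy 7.0
24.0 dx -34.5 dy 8.1
32.0 dx -46.4 dy 7.5
40.0 dx -58.0 dy 5.3
48.0 dx -69.3 dy 1.4
56.0 dx -79.9 dy -3.9
60.0 dx -84.9 dy -7.2
```

```bash
python3 -m inch '[{"ax":0,"ay":0,"az":0,"dx":-11.1,"dy":4.3,"dz":0,"fingers":15},{"ax":0,"ay":0,"az":0,"dx":-22.7,"dy":7.0,"dz":0,"fingers":15},{"ax":0,"ay":0,"az":0,"dx":-34.5,"dy":8.1,"dz":0,"fingers":15},{"ax":0,"ay":0,"az":0,"dx":-46.4,"dy":7.5,"dz":0,"fingers":15},{"ax":0,"ay":0,"az":0,"dx":-58.0,"dy":5.3,"dz":0,"fingers":15},{"ax":0,"ay":0,"az":0,"dx":-69.3,"dy":1.4,"dz":0,"fingers":15}]'
python3 w.py 3 5 10 15 20 25 30 35 40
python3 - <<'E'
from h import *
s=snap("top");snap("side")
cv2.imwrite("pics/b1t.png",cv2.resize(s["image"][90:260,250:480],None,fx=3.4,fy=3.4)[:,:,::-1])
E
```

```text
clock: 15.02
tool_pos: [0.4715, 0.0234, 0.1563]
orientation: [180.0, 0.0, -36.0]
force: [-0.9, -3.5, 5.0]
opening: 0.0232
clock 15.175 pos [0.4712 0.0239 0.1562] R 0.0847 phi -149.2 turned 113.4 F [-2.3  -0.33  5.75] sd [0.17 0.39 0.83] tang -0.89 rad 2.15
5.0 dx -6.7 dy -3.3
10.0 dx -13.1 dy -7.1
15.0 dx -19.1 dy -11.4
20.0 dx -24.7 dy -16.3
25.0 dx -29.9 dy -21.6
30.0 dx -34.5 dy -27.4
35.0 dx -38.7 dy -33.6
40.0 dx -42.3 dy -40.1
```

View pics/b1t.png

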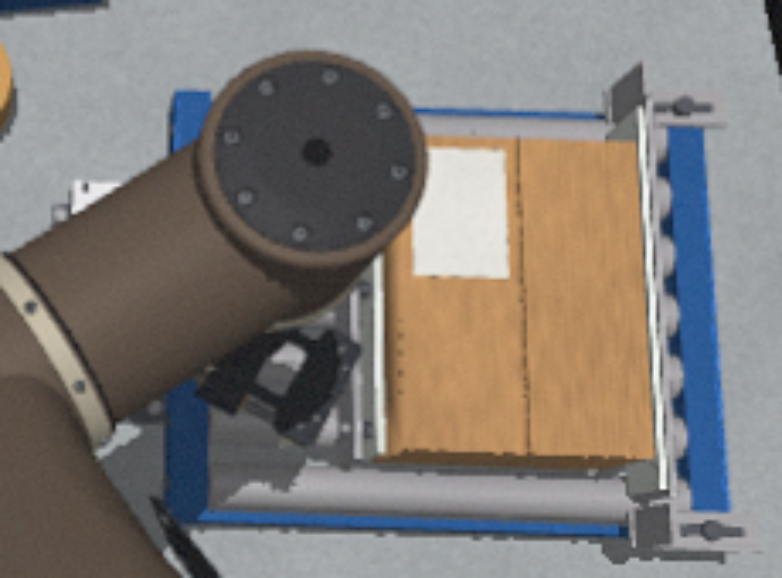

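```bash
python3 -m inch '[{"ax":0,"ay":0,"az":0,"dx":-6.7,"dy":-3.3,"dz":0,"fingers":15},{"ax":0,"ay":0,"az":0,"dx":-13.1,"dy":-7.1,"dz":0,"fingers":15},{"ax":0,"ay":0,"az":0,"dx":-16.2,"dy":-9.2,"dz":0,"fingers":15},{"ax":0,"ay":0,"az":0,"dx":-19.1,"dy":-11.4,"dz":0,"fingers":15}]'
python3 w.py 4 3 6 9 12 15 18 21 24
```

```text
clock: 15.78
tool_pos: [0.4626, 0.0437, 0.1562]
orientation: [179.9, 0.0, -35.9]
force: [-2.6, -2.8, 6.7]
opening: 0.0234
clock 15.975 pos [0.4626 0.0439 0.1562] R 0.0847 phi -164.0 turned 128.2 F [-2.64 -2.04  6.57] sd [0.36 0.69 0.17] tang 1.24 rad 3.10
3.0 dx -3.4 dy -2.8
6.0 dx -6.7 dy -5.9
9.0 dx -9.8 dy -9.1
12.0 dx -12.8 dy -12.4
15.0 dx -15.5 dy -15.9
18.0 dx -18.1 dy -19.6
21.0 dx -20.5 dy -23.3
24.0 dx -22.7 dy -27.2
```

```bash
python3 -m inch '[{"ax":0,"ay":0,"az":0,"dx":-3.7,"dy":-2.4,"dz":0,"fingers":15},{"ax":0,"ay":0,"az":0,"dx":-7.0,"dy":-5.5,"dz":0,"fingers":15},{"ax":0,"ay":0,"az":0,"dx":-10.1,"dy":-8.7,"dz":0,"fingers":15},{"ax":0,"ay":0,"az":0,"dx":-13.1,"dy":-12.0,"dz":0,"fingers":15}]'
python3 w.py 4 3 6 9 12 15 18 21 24
python3 -c "
from h import *
s=snap('top')
cv2.imwrite('pics/b2t.png',cv2.resize(s['image'][90:260,250:480],None,fx=3.4,fy=3.4)[:,:,::-1])"
```

```text
clock: 16.48
tool_pos: [0.4594, 0.0612, 0.1562]
orientation: [179.9, 0.0, -35.9]
force: [-0.2, -3.4, 5.4]
opening: 0.0237
clock 16.675 pos [0.4594 0.0615 0.1562] R 0.0848 phi -176.1 turned 140.3 F [-1.28 -1.32  5.66] sd [0.58 0.43 0.65] tang 1.23 rad 1.37
3.0 dx -2.8 dy -3.5
6.0 dx -5.3 dy -7.2
9.0 dx -7.7 dy -10.9
12.0 dx -9.9 dy -14.8
15.0 dx -11.8 dy -18.8
18.0 dx -13.6 dy -22.9
21.0 dx -15.1 dy -27.1
24.0 dx -16.4 dy -31.4
```

View pics/b2t.png

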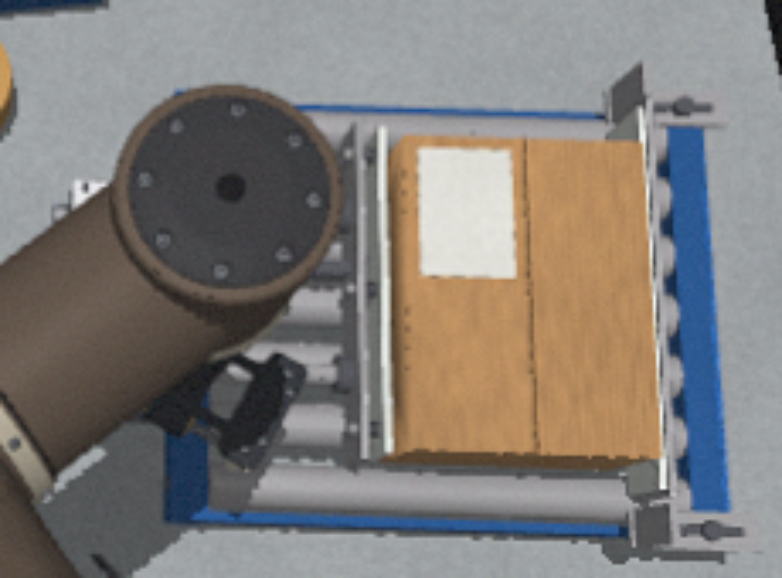

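```bash
python3 -m inch '[{"ax":0,"ay":0,"az":0,"dx":-1.4,"dy":-1.7,"dz":0,"fingers":15},{"ax":0,"ay":0,"az":0,"dx":-2.8,"dy":-3.5,"dz":0,"fingers":15}]'
python3 w.py 1 
python3 -m inch '[{"ax":0,"ay":0,"az":0,"dx":-1.2,"dy":-1.8,"dz":0,"fingers":15},{"ax":0,"ay":0,"az":0,"dx":-2.5,"dy":-3.7,"dz":0,"fingers":15}]'
python3 w.py 2 1.5 3 4.5 6 7.5 9
python3 -c "
from h import *
s=snap('top')
cv2.imwrite('pics/b3t.png',cv2.resize(s['image'][115:245,345:475],None,fx=4.6,fy=4.6,interpolation=cv2.INTER_NEAREST)[:,:,::-1])"
```

```text
clock: 16.98
tool_pos: [0.4592, 0.0656, 0.1562]
orientation: [179.9, 0.0, -35.9]
force: [-0.3, -2.0, 4.6]
opening: 0.0233
clock 17.025 pos [0.4592 0.0658 0.1562] R 0.0848 phi -179.1 turned 143.3 F [-0.86 -2.    5.39] sd [0. 0. 0.] tang 1.99 rad 0.89
clock: 17.27
tool_pos: [0.4592, 0.07, 0.1562]
orientation: [179.9, 0.0, -35.9]
force: [-0.5, -2.9, 6.5]
opening: 0.0234
clock 17.375 pos [0.4592 0.0702 0.1562] R 0.0848 phi 178.0 turned 146.2 F [-1.48 -1.38  5.66] sd [0.49 0.03 0.45] tang 1.43 rad 1.43
1.5 dx -1.2 dy -1.9
3.0 dx -2.4 dy -3.8
4.5 dx -3.5 dy -5.7
6.0 dx -4.6 dy -7.7
7.5 dx -5.6 dy -9.7
9.0 dx -6.5 dy -11.7
```

View pics/b3t.png

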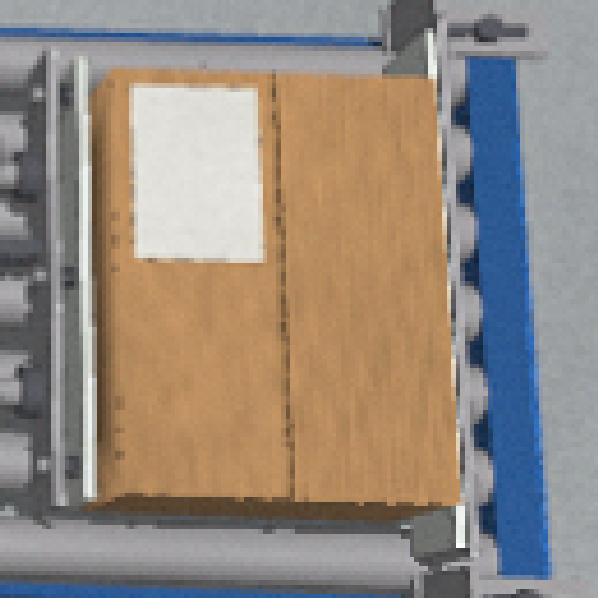

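Run:
```python
from h import *
snap("top")
C=lambda x,y:(345+x/4.6-.5,115+y/4.6-.5)
s=np.array([.544,.0672]);a=np.radians(-7);Y=np.array([-np.sin(a),np.cos(a)]);X=np.array([np.cos(a),np.sin(a)])
for nm,p,z in(("cart R top",(436,80),.162),("cart R bot",(461,502),.162),("cart L top",(112,70),.162),("cart Lbot",(115,498),.162),("guide",(80,60),.128),("guide",(88,498),.128),("fence top",(430,30),.133),("fence bot",(459,548),.133)):
    P=atz("top",C(*p),z)[:2]-s;print(nm,(P@X).round(4),(P@Y).round(4))
```

```text
cart R top 0.1038 -0.3969
cart R bot -0.1335 -0.3944
cart L top 0.1055 -0.2165
cart Lbot -0.1362 -0.2106
guide 0.124 -0.2079
guide -0.1323 -0.2053
fence top 0.1451 -0.4092
fence bot -0.155 -0.4053
```

```bash
python3 -m inch '[{"ax":0,"ay":0,"az":0,"dx":-2.4,"dy":-3.8,"dz":0,"fingers":15},{"ax":0,"ay":0,"az":0,"dx":-4.6,"dy":-7.7,"dz":0,"fingers":15},{"ax":0,"ay":0,"az":0,"dx":-6.5,"dy":-11.7,"dz":0,"fingers":15}]'
python3 w.py 2 1.5 3 4.5 6 7.5 9
```

```text
clock: 17.85
tool_pos: [0.4607, 0.0833, 0.1562]
orientation: [179.9, 0.0, -35.9]
force: [-2.3, -2.0, 7.5]
opening: 0.0236
clock 17.95 pos [0.4608 0.0837 0.1562] R 0.0848 phi 168.8 turned 155.4 F [-1.91 -1.17  6.44] sd [0.06 0.44 0.41] tang 1.52 rad 1.64
1.5 dx -0.9 dy -2.0
3.0 dx -1.7 dy -4.1
4.5 dx -2.5 dy -6.2
6.0 dx -3.3 dy -8.3
7.5 dx -4.0 dy -10.4
9.0 dx -4.6 dy -12.6
```

```bash
python3 -m inch '[{"ax":0,"ay":0,"az":0,"dx":-1.1,"dy":-2.0,"dz":0,"fingers":15},{"ax":0,"ay":0,"az":0,"dx":-2,"dy":-4.0,"dz":0,"fingers":15},{"ax":0,"ay":0,"az":0,"dx":-2.8,"dy":-6.1,"dz":0,"fingers":15},{"ax":0,"ay":0,"az":0,"dx":-3.6,"dy":-8.2,"dz":0,"fingers":15}]'
python3 w.py 2 1.5 3 4.5 6 7.5 9
```

```text
clock: 18.45
tool_pos: [0.4628, 0.0921, 0.1562]
orientation: [179.9, 0.0, -35.9]
force: [0.2, -2.7, 5.5]
opening: 0.0235
clock 18.55 pos [0.4629 0.0923 0.1562] R 0.0849 phi 162.8 turned 161.4 F [-0.1  -1.42  5.62] sd [0.35 0.41 0.48] tang 1.39 rad -0.32
1.5 dx -0.7 dy -2.1
3.0 dx -1.3 dy -4.3
4.5 dx -1.9 dy -6.4
6.0 dx -2.4 dy -8.6
7.5 dx -2.9 dy -10.8
9.0 dx -3.3 dy -13.0
```

```bash
python3 -m inch '[{"ax":0,"ay":0,"az":0,"dx":-0.7,"dy":-2.1,"dz":0,"fingers":15},{"ax":0,"ay":0,"az":0,"dx":-1.3,"dy":-4.3,"dz":0,"fingers":15},{"ax":0,"ay":0,"az":0,"dx":-1.9,"dy":-6.4,"dz":0,"fingers":15}]'
python3 w.py 2 1.5 3 4.5 6 7.5 9
python3 -c "
from h import *
s=snap('top')
cv2.imwrite('pics/b4t.png',cv2.resize(s['image'][115:245,345:475],None,fx=4.6,fy=4.6,interpolation=cv2.INTER_NEAREST)[:,:,::-1])"
```

```text
clock: 18.92
tool_pos: [0.4649, 0.0983, 0.1562]
orientation: [179.9, 0.0, -35.9]
force: [0.6, -2.6, 5.3]
opening: 0.0237
clock 19.025 pos [0.465  0.0985 0.1562] R 0.0849 phi 158.4 turned 165.8 F [-1.23 -2.1   5.73] sd [0.74 0.3  0.12] tang 2.41 rad 0.37
1.5 dx -0.5 dy -2.2
3.0 dx -1.0 dy -4.4
4.5 dx -1.4 dy -6.5
6.0 dx -1.7 dy -8.7
7.5 dx -2.0 dy -11.0
9.0 dx -2.2 dy -13.2
```

View pics/b4t.png

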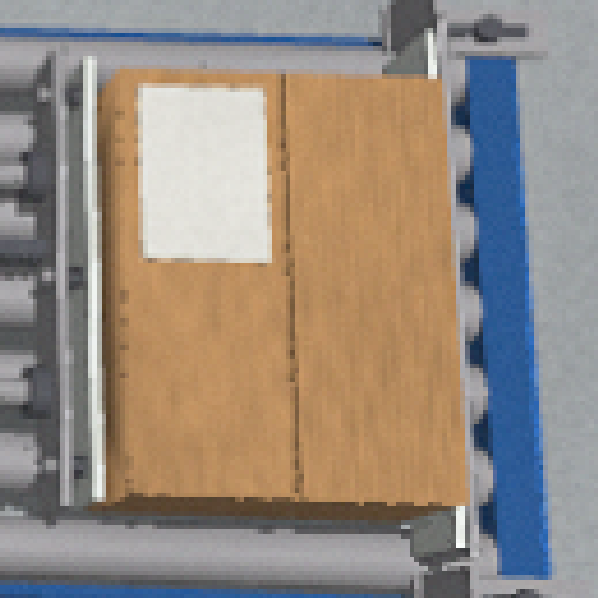

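```bash
python3 -m inch '[{"ax":0,"ay":0,"az":0,"dx":-0.5,"dy":-2.2,"dz":0,"fingers":15},{"ax":0,"ay":0,"az":0,"dx":-1.0,"dy":-4.4,"dz":0,"fingers":15}]'
python3 w.py 2
python3 -m inch '[{"ax":0,"ay":0,"az":0,"dx":-0.4,"dy":-2.1,"dz":0,"fingers":15},{"ax":0,"ay":0,"az":0,"dx":-0.7,"dy":-4.3,"dz":0,"fingers":15}]'
python3 w.py 2 1.5 3 4.5 6 7.5 9
```

```text
clock: 19.32
tool_pos: [0.4667, 0.1024, 0.1562]
orientation: [179.9, 0.0, -35.9]
force: [-0.8, -3.0, 5.9]
opening: 0.0233
clock 19.425 pos [0.4668 0.1027 0.1562] R 0.0850 phi 155.3 turned 168.9 F [-1.45 -2.14  5.33] sd [0.24 0.25 0.44] tang 2.55 rad 0.42
clock: 19.68
tool_pos: [0.4685, 0.1063, 0.1561]
orientation: [179.9, 0.0, -35.9]
force: [-0.8, -2.7, 5.6]
opening: 0.0235
clock 19.775 pos [0.4687 0.1065 0.1561] R 0.0850 phi 152.4 turned 171.8 F [-0.89 -1.6   5.62] sd [0.33 0.03 0.3 ] tang 1.83 rad 0.04
1.5 dx -0.3 dy -2.2
3.0 dx -0.5 dy -4.4
4.5 dx -0.7 dy -6.7
6.0 dx -0.8 dy -8.9
7.5 dx -0.9 dy -11.1
9.0 dx -0.9 dy -13.3
```

```bash
python3 -m inch '[{"ax":0,"ay":0,"az":0,"dx":-0.3,"dy":-2.2,"dz":0,"fingers":15},{"ax":0,"ay":0,"az":0,"dx":-0.5,"dy":-4.4,"dz":0,"fingers":15}]'
python3 w.py 2
python3 -m inch '[{"ax":0,"ay":0,"az":0,"dx":-0.1,"dy":-2.2,"dz":0,"fingers":15},{"ax":0,"ay":0,"az":0,"dx":-0.2,"dy":-4.4,"dz":0,"fingers":15}]'
python3 w.py 2 1.5 3 4.5 6 7.5 9
```

```text
clock: 20.02
tool_pos: [0.4706, 0.1101, 0.1561]
orientation: [179.9, 0.0, -35.9]
force: [-1.4, -1.4, 5.9]
opening: 0.0233
clock 20.125 pos [0.4708 0.1104 0.1561] R 0.0850 phi 149.5 turned 174.7 F [-1.26 -1.57  5.69] sd [0.01 0.34 0.79] tang 1.99 rad 0.29
clock: 20.38
tool_pos: [0.473, 0.1139, 0.1561]
orientation: [179.9, 0.0, -35.9]
force: [-1.9, -1.5, 6.7]
opening: 0.0236
clock 20.475 pos [0.4731 0.1141 0.1561] R 0.0850 phi 146.5 turned 177.7 F [-1.07 -1.5   6.32] sd [0.37 0.61 0.08] tang 1.84 rad 0.07
1.5 dx -0.1 dy -2.2
3.0 dx -0.1 dy -4.5
4.5 dx -0.0 dy -6.7
6.0 dx 0.1 dy -8.9
7.5 dx 0.3 dy -11.1
9.0 dx 0.5 dy -13.4
```

```bash
python3 -m inch '[{"ax":0,"ay":0,"az":0,"dx":-0.1,"dy":-2.2,"dz":0,"fingers":15},{"ax":0,"ay":0,"az":0,"dx":-0.1,"dy":-4.5,"dz":0,"fingers":15}]'
python3 w.py 2
python3 -m inch '[{"ax":0,"ay":0,"az":0,"dx":0.1,"dy":-2.2,"dz":0,"fingers":15},{"ax":0,"ay":0,"az":0,"dx":0.2,"dy":-4.4,"dz":0,"fingers":15}]'
python3 w.py 2 1.5 3 4.5 6 7.5 9
python3 -c "
from h import *
s=snap('top')
cv2.imwrite('pics/b5t.png',cv2.resize(s['image'][115:245,345:475],None,fx=4.6,fy=4.6,interpolation=cv2.INTER_NEAREST)[:,:,::-1])"
```

```text
clock: 20.72
tool_pos: [0.4753, 0.1173, 0.156]
orientation: [179.9, 0.1, -35.9]
force: [-2.6, -3.1, 7.5]
opening: 0.0233
clock 20.825 pos [0.4754 0.1175 0.1561] R 0.0851 phi 143.8 turned 180.4 F [-2.   -2.01  7.06] sd [0.31 0.13 0.16] tang 2.80 rad 0.43
clock: 21.08
tool_pos: [0.4777, 0.1205, 0.156]
orientation: [179.8, 0.1, -35.9]
force: [-4.3, -2.2, 7.4]
opening: 0.0234
clock 21.175 pos [0.4778 0.1207 0.156 ] R 0.0851 phi 141.1 turned 183.1 F [-3.49 -2.46  8.08] sd [0.06 0.22 0.06] tang 4.10 rad 1.17
1.5 dx 0.2 dy -2.2
3.0 dx 0.4 dy -4.4
4.5 dx 0.6 dy -6.7
6.0 dx 1.0 dy -8.9
7.5 dx 1.3 dy -11.1
9.0 dx 1.8 dy -13.3
```

View pics/b5t.png

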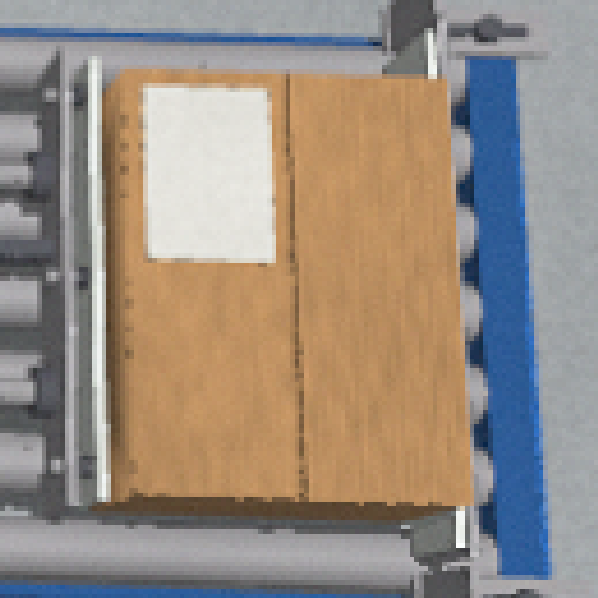

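```bash
python3 w.py 4; python3 -m inch '[{"ax":0,"ay":0,"az":0,"dx":0,"dy":0,"dz":0,"fingers":46},{"ax":0,"ay":0,"az":0,"dx":0,"dy":0,"dz":0,"fingers":46},{"ax":0,"ay":0,"az":0,"dx":0,"dy":0,"dz":0,"fingers":46},{"ax":0,"ay":0,"az":0,"dx":0,"dy":0,"dz":-25,"fingers":46},{"ax":0,"ay":0,"az":0,"dx":0,"dy":0,"dz":-62,"fingers":46},{"ax":0,"ay":0,"az":0,"dx":0,"dy":0,"dz":-62,"fingers":46},{"ax":0,"ay":0,"az":0,"dx":0,"dy":0,"dz":-62,"fingers":46}]'
python3 - <<'E'
from h import *
s=snap("side");t=snap("top");o=get_obs();print(o["tool_pos"],o["orientation"],o["force"])
cv2.imwrite("pics/c1.png",cv2.resize(s["image"][150:220,240:330],None,fx=8.8,fy=8.5,interpolation=cv2.INTER_NEAREST)[:,:,::-1])
g=s["image"].astype(int).sum(2)/3
c=np.array([.544,.0672])
for a in np.radians([137,141,145]):
    k=c+.085*np.array([np.cos(a),np.sin(a)]);print(k,proj("side",[[*k,.12+z] for z in(.013,.03,.044,.06,.075)]).round(1).tolist())
E
```

```text
clock 21.425 pos [0.4778 0.1206 0.156 ] R 0.0851 phi 141.1 turned 183.1 F [-3.18 -2.78  7.59] sd [0.55 0.22 0.48] tang 4.16 rad 0.73
clock: 22.3
tool_pos: [0.4791, 0.1209, 0.2178]
orientation: [180.0, 0.0, -36.0]
force: [-0.3, -0.0, -0.7]
opening: 0.046
[0.4788526  0.12067959 0.21725589] [ 1.79916727e+02  4.88157237e-02 -3.59711814e+01] [-0.43604456  0.35329982 -0.89544126]
[0.48183494 0.12516986] [[254.9, 186.7], [254.8, 181.3], [254.6, 176.8], [254.5, 171.6], [254.3, 166.5]]
[0.47794259 0.12069223] [[253.7, 188.1], [253.5, 182.7], [253.4, 178.2], [253.2, 173.0], [253.0, 167.9]]
[0.47437208 0.115954  ] [[252.6, 189.6], [252.4, 184.2], [252.2, 179.7], [252.0, 174.4], [251.9, 169.4]]
```

View pics/c1.png

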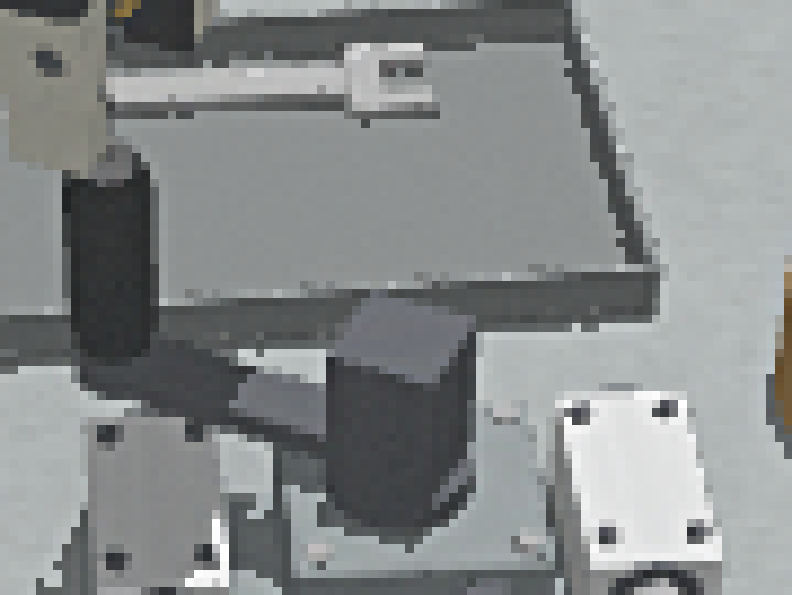

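```bash
python3 -m inch '[{"ax":0,"ay":0,"az":1,"dx":45,"dy":2.2,"dz":0,"fingers":46},{"ax":0,"ay":0,"az":3,"dx":85,"dy":4.4,"dz":0,"fingers":46},{"ax":0,"ay":0,"az":3,"dx":85,"dy":4.4,"dz":0,"fingers":46},{"ax":0,"ay":0,"az":3,"dx":85,"dy":4.4,"dz":20,"fingers":46},{"ax":0,"ay":0,"az":3,"dx":85,"dy":4.4,"dz":20,"fingers":46}]'
python3 - <<'E'
from h import *
for i in range(3):s=snap("side");o=get_obs();print(o["tool_pos"],o["orientation"],o["force"])
cv2.imwrite("pics/c2.png",cv2.resize(s["image"][150:220,240:330],None,fx=8.8,fy=8.5,interpolation=cv2.INTER_NEAREST)[:,:,::-1])
E
```

```text
clock: 23.02
tool_pos: [0.5441, 0.0671, 0.1963]
orientation: [179.8, 0.1, -39.0]
force: [-0.5, -0.2, 0.1]
opening: 0.0464
[0.54482889 0.06740272 0.19748981] [ 1.79879844e+02  5.65565383e-02 -3.89355113e+01] [-0.00237118 -0.26048974  0.67680739]
[0.54535263 0.067596   0.19827725] [ 1.79951726e+02  7.73329269e-03 -3.89190916e+01] [-0.01891846  0.00283332  0.03626997]
[0.5456805  0.06773116 0.1987248 ] [-1.79996264e+02 -1.91745298e-02 -3.89172992e+01] [0.87602472 0.57649221 0.72264909]
```

View pics/c2.png

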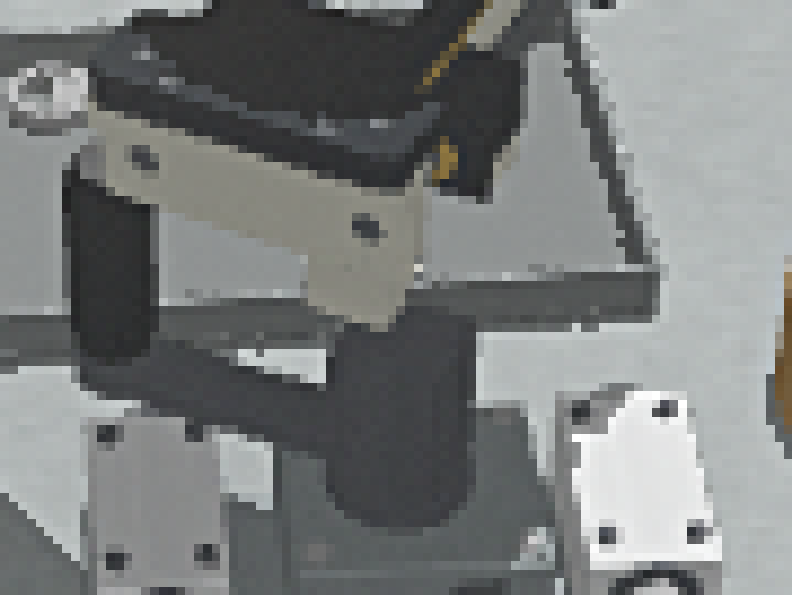

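```bash
python3 -m inch '[{"ax":0,"ay":0,"az":0,"dx":-0.9,"dy":1.3,"dz":10,"fingers":46},{"ax":0,"ay":0,"az":0,"dx":-0.9,"dy":1.3,"dz":40,"fingers":46},{"ax":0,"ay":0,"az":0,"dx":-0.9,"dy":1.3,"dz":63,"fingers":46},{"ax":0,"ay":0,"az":0,"dx":-0.9,"dy":1.3,"dz":63,"fingers":46}]'
python3 -c "
from h import *
snap('side');o=get_obs();print(o['tool_pos'],o['force'])"
```

```text
clock: 23.68
tool_pos: [0.5428, 0.0666, 0.1336]
orientation: [179.8, 0.1, -39.0]
force: [-0.6, 0.0, 0.1]
opening: 0.0461
[0.54381004 0.06686278 0.13498661] [ 0.55093224 -0.31090699  0.92990855]
```

```bash
python3 -m inch '[{"ax":0,"ay":0,"az":0,"dx":0,"dy":0,"dz":0,"fingers":24},{"ax":0,"ay":0,"az":0,"dx":0,"dy":0,"dz":0,"fingers":24},{"ax":0,"ay":0,"az":0,"dx":0,"dy":0,"dz":0,"fingers":24},{"ax":0,"ay":0,"az":0,"dx":0,"dy":0,"dz":0,"fingers":24}]'
python3 -c "
from h import *
for i in range(3): snap('side');o=get_obs();print(o['tool_pos'],o['orientation'],o['force'],o['moment'])"
```

```text
clock: 24.22
tool_pos: [0.5446, 0.0671, 0.1362]
orientation: [-179.9, -0.1, -38.9]
force: [-1.8, -0.4, 6.3]
opening: 0.0301
[0.54461315 0.06711263 0.13621572] [-1.79937287e+02 -5.15043773e-02 -3.89322751e+01] [-1.52699385 -0.27442673  6.54697727] [0.01737405 0.64100853 0.14219903]
[0.5446006  0.06710768 0.13621386] [-1.79939831e+02 -4.91708188e-02 -3.89345824e+01] [-2.05044277e+00 -4.25890986e-03  6.25778136e+00] [-0.01558277  0.65020141  0.13602872]
[0.54459956 0.06710079 0.13621169] [-1.79942073e+02 -4.98208567e-02 -3.89328869e+01] [-2.39783935 -0.21135702  5.92461837] [0.05735883 0.6440103  0.16436247]
```

```bash
python3 -m inch '[{"ax":0,"ay":0,"az":0,"dx":0,"dy":0,"dz":-3,"fingers":24},{"ax":0,"ay":0,"az":0,"dx":0,"dy":0,"dz":-7,"fingers":24},{"ax":0,"ay":0,"az":0,"dx":0,"dy":0,"dz":-12,"fingers":24},{"ax":0,"ay":0,"az":0,"dx":0,"dy":0,"dz":-18,"fingers":24},{"ax":0,"ay":0,"az":0,"dx":0,"dy":0,"dz":-26,"fingers":24},{"ax":0,"ay":0,"az":0,"dx":0,"dy":0,"dz":-45,"fingers":24},{"ax":0,"ay":0,"az":0,"dx":0,"dy":0,"dz":-70,"fingers":24},{"ax":0,"ay":0,"az":0,"dx":0,"dy":0,"dz":-70,"fingers":24}]'
python3 - <<'E'
from h import *
s=snap("side");o=get_obs();print(o["tool_pos"],o["orientation"],o["force"],o["joint_pos"].round(0))
cv2.imwrite("pics/d1.png",cv2.resize(s["image"][120:230,220:350],None,fx=6,fy=5.4,interpolation=cv2.INTER_NEAREST)[:,:,::-1])
E
```

```text
clock: 25.38
tool_pos: [0.5447, 0.0673, 0.2072]
orientation: [-179.8, -0.1, -39.0]
force: [0.3, 0.2, -4.3]
opening: 0.0301
[0.54391988 0.06706517 0.20566144] [-1.79941563e+02  1.52142177e-03 -3.89735684e+01] [-0.62023096 -1.04665611 -3.50447252] [ 27.   9. -17.  -0. -63.  24.]
```

View pics/d1.png

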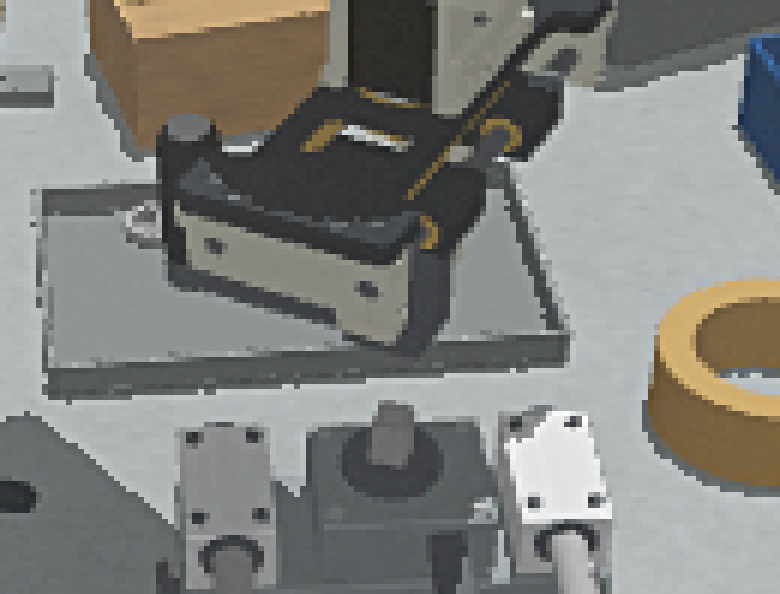

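```bash
python3 mv.py .544 .0671 .205 -39 .589 .306 .205 -5; python3 mv.py .544 .0671 .205 -39 .589 .306 .09 -5
```

```text
dx -115.4 dy -214.0 dz -0.0 az -34.0
dx -115.4 dy -214.0 dz 115.0 az -34.0
```

```bash
python3 -m inch '[{"ax":0,"ay":0,"az":-3,"dx":-12,"dy":-22,"dz":0,"fingers":24},{"ax":0,"ay":0,"az":-9,"dx":-34,"dy":-64,"dz":0,"fingers":24},{"ax":0,"ay":0,"az":-16,"dx":-58,"dy":-107,"dz":0,"fingers":24},{"ax":0,"ay":0,"az":-24,"dx":-82,"dy":-152,"dz":0,"fingers":24},{"ax":0,"ay":0,"az":-31,"dx":-104,"dy":-193,"dz":0,"fingers":24},{"ax":0,"ay":0,"az":-34,"dx":-115.4,"dy":-214,"dz":10,"fingers":24},{"ax":0,"ay":0,"az":-34,"dx":-115.4,"dy":-214,"dz":50,"fingers":24},{"ax":0,"ay":0,"az":-34,"dx":-115.4,"dy":-214,"dz":90,"fingers":24}]'
python3 -m inch '[{"ax":0,"ay":0,"az":0,"dx":0,"dy":0,"dz":0,"fingers":24},{"ax":0,"ay":0,"az":0,"dx":0,"dy":0,"dz":0,"fingers":24}]'
python3 - <<'E'
from h import *
for i in range(2): s=snap("side");o=get_obs();print(o["tool_pos"],o["orientation"],o["force"])
cv2.imwrite("pics/d2.png",cv2.resize(s["image"][100:210,210:340],None,fx=6,fy=5.4,interpolation=cv2.INTER_NEAREST)[:,:,::-1])
E
```

```text
clock: 26.42
tool_pos: [0.5879, 0.3055, 0.1127]
orientation: [179.9, 0.1, -5.0]
force: [0.4, -0.1, -3.1]
opening: 0.0299
clock: 26.68
tool_pos: [0.5896, 0.3059, 0.1162]
orientation: [180.0, -0.0, -5.0]
force: [0.1, 0.6, -2.6]
opening: 0.0301
[0.58997156 0.30630617 0.11702528] [-1.79926836e+02 -1.11714603e-01 -4.96005894e+00] [-0.29233703 -0.68085273 -3.75744861]
[0.59002428 0.30645365 0.11732608] [-1.79887566e+02 -1.32162921e-01 -4.96442560e+00] [-0.11789668 -0.36501243 -2.68755391]
```

View pics/d2.png

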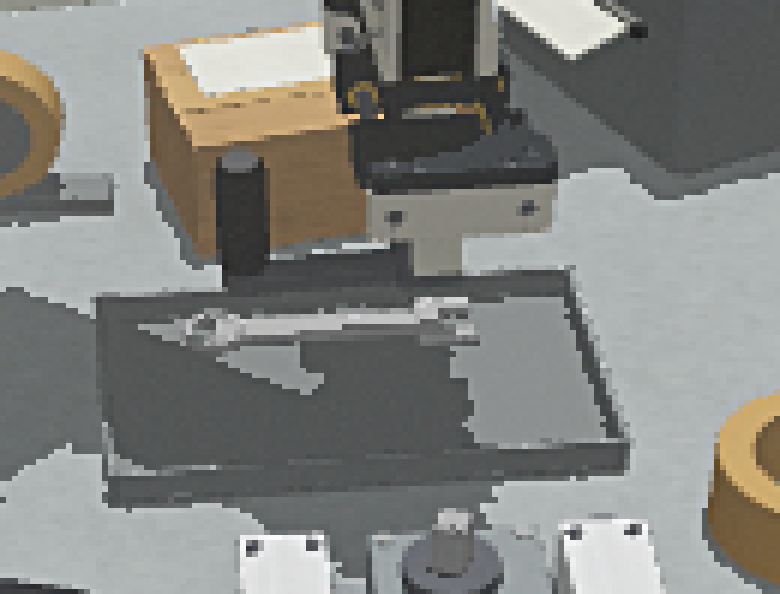

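```bash
python3 -m inch '[{"ax":0,"ay":0,"az":0,"dx":-0.5,"dy":0,"dz":20,"fingers":24},{"ax":0,"ay":0,"az":0,"dx":-0.5,"dy":0,"dz":50,"fingers":24},{"ax":0,"ay":0,"az":0,"dx":-0.5,"dy":0,"dz":75,"fingers":24},{"ax":0,"ay":0,"az":0,"dx":-0.5,"dy":0,"dz":88,"fingers":24},{"ax":0,"ay":0,"az":0,"dx":-0.5,"dy":0,"dz":88,"fingers":24}]'
python3 - <<'E'
from h import *
for i in range(3): s=snap("side");o=get_obs();print(o["tool_pos"],o["orientation"],o["force"])
cv2.imwrite("pics/d3.png",cv2.resize(s["image"][100:210,210:340],None,fx=6,fy=5.4,interpolation=cv2.INTER_NEAREST)[:,:,::-1])
E
```

```text
clock: 27.4
tool_pos: [0.5886, 0.306, 0.0275]
orientation: [180.0, 0.0, -5.0]
force: [-1.2, 0.1, -3.4]
opening: 0.0299
[0.58907842 0.30635237 0.02828018] [-1.79961028e+02 -5.66137943e-02 -4.94819561e+00] [ 0.4749841   0.79718881 -3.55568606]
[0.58930065 0.30659401 0.02868628] [-1.79927724e+02 -9.10931400e-02 -4.94158706e+00] [-0.21777239  0.53147842 -2.6815604 ]
[0.58934305 0.3066742  0.02880921] [-1.79910353e+02 -1.01407674e-01 -4.94408580e+00] [-0.41942583  0.445656   -3.33956468]
```

View pics/d3.png

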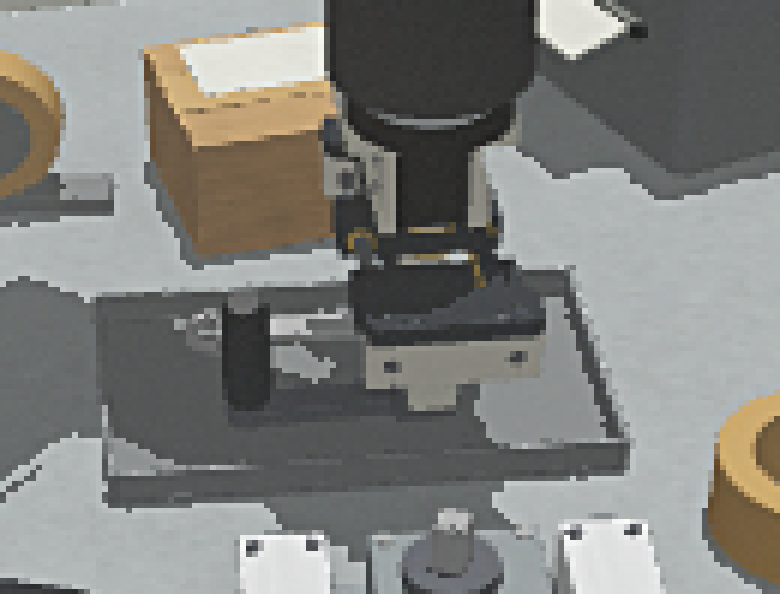

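The crank is held level inside the tray, with the knob at (245,350) and the hub at (430,395) in the crop. Lowering it the last 8–9 mm onto the floor.

```bash
python3 -m inch '[{"ax":0,"ay":0,"az":0,"dx":0,"dy":0,"dz":4,"fingers":24},{"ax":0,"ay":0,"az":0,"dx":0,"dy":0,"dz":7,"fingers":24},{"ax":0,"ay":0,"az":0,"dx":0,"dy":0,"dz":8.5,"fingers":24},{"ax":0,"ay":0,"az":0,"dx":0,"dy":0,"dz":8.5,"fingers":24}]'
python3 -c "
from h import *
for i in range(2): snap('side');o=get_obs();print(o['tool_pos'],o['orientation'],o['force'],o['moment'])"
```

```text
clock: 28.05
tool_pos: [0.5887, 0.3062, 0.0202]
orientation: [-180.0, -0.0, -4.9]
force: [-3.7, -1.7, 7.9]
opening: 0.0302
[0.58863651 0.30613434 0.02024859] [-1.79985048e+02 -4.23441463e-02 -4.92664055e+00] [-4.47758871 -1.31682747  7.70062787] [-0.52079096  1.45262554  0.09608663]
[0.58866306 0.30614233 0.02025796] [-1.79982136e+02 -4.62713311e-02 -4.92582086e+00] [-4.08163198 -0.85762916  7.98242157] [-0.45860165  1.50179827  0.05262493]
```

On the floor (+8 N, at the expected height). Now I'll release and retreat.

```bash
python3 -m inch '[{"ax":0,"ay":0,"az":0,"dx":0,"dy":0,"dz":-0.5,"fingers":40},{"ax":0,"ay":0,"az":0,"dx":0,"dy":0,"dz":-0.5,"fingers":40},{"ax":0,"ay":0,"az":0,"dx":0,"dy":0,"dz":-0.5,"fingers":40},{"ax":0,"ay":0,"az":0,"dx":0,"dy":0,"dz":-20,"fingers":40},{"ax":0,"ay":0,"az":0,"dx":0,"dy":0,"dz":-60,"fingers":40},{"ax":0,"ay":0,"az":0,"dx":0,"dy":0,"dz":-110,"fingers":40},{"ax":0,"ay":0,"az":0,"dx":0,"dy":0,"dz":-160,"fingers":40},{"ax":0,"ay":0,"az":0,"dx":0,"dy":0,"dz":-200,"fingers":40}]'
python3 -m inch '[{"ax":0,"ay":0,"az":0,"dx":-50,"dy":-30,"dz":0,"fingers":40},{"ax":0,"ay":0,"az":0,"dx":-100,"dy":-70,"dz":0,"fingers":40},{"ax":0,"ay":0,"az":0,"dx":-150,"dy":-110,"dz":0,"fingers":40},{"ax":0,"ay":0,"az":0,"dx":-190,"dy":-150,"dz":0,"fingers":40},{"ax":0,"ay":0,"az":0,"dx":-230,"dy":-190,"dz":0,"fingers":40},{"ax":0,"ay":0,"az":0,"dx":-230,"dy":-190,"dz":0,"fingers":40}]'
python3 - <<'E'
from h import *
for n in("side","top"):
    s=snap(n); cv2.imwrite(f"pics/e_{n}.png",cv2.resize(s["image"],None,fx=1.5,fy=1.5)[:,:,::-1])
im=S["top"]["image"][120:250,140:300];cv2.imwrite("pics/e_z.png",cv2.resize(im,None,fx=5,fy=4.6)[:,:,::-1])
print(get_obs()["force"])
E
```

```text
clock: 29.15
tool_pos: [0.5888, 0.3061, 0.2211]
orientation: [-179.9, -0.1, -5.0]
force: [0.4, -0.3, -0.3]
opening: 0.0401
clock: 29.9
tool_pos: [0.3732, 0.5179, 0.2183]
orientation: [-180.0, 0.0, -4.7]
force: [0.2, -1.0, 0.0]
opening: 0.0398
[ 0.13028351  0.19002507 -0.27085479]
```

View pics/e_side.png

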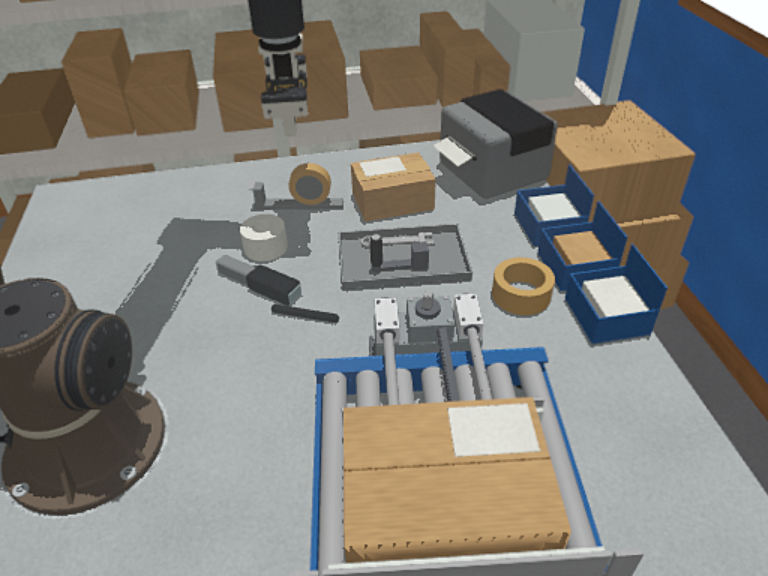

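View pics/e_top.png

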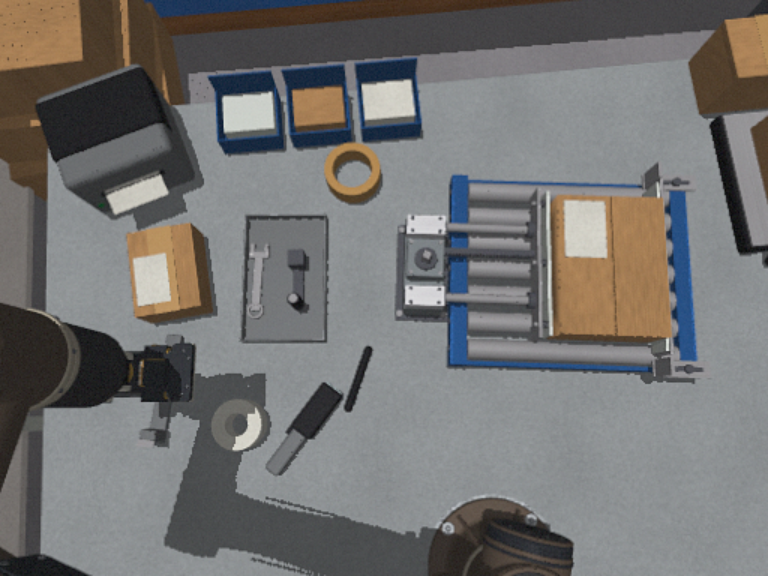

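Run:
```python
from h import *
s=snap("top")
cv2.imwrite("pics/f.png",cv2.resize(s["image"][115:245,345:475],None,fx=4.6,fy=4.6,interpolation=cv2.INTER_NEAREST)[:,:,::-1])
a=cv2.imread("pics/b5t.png").astype(int);b=cv2.imread("pics/f.png").astype(int)
d=abs(a-b).sum(2);print(d.mean(),(d>90).mean())
s=np.array([.544,.0672])
C=lambda x,y:(345+x/4.6-.5,115+y/4.6-.5)
for p,q,z in(((94,60),(104,498),.128),((446,80),(472,502),.162)):
    e=atz("top",C(*p),z)-atz("top",C(*q),z);print(np.degrees(np.arctan2(e[1],e[0])))
```

```text
51.36570340376506 0.0019966219617230233
-7.423240236850026
-7.525584617640843
```

View pics/f.png

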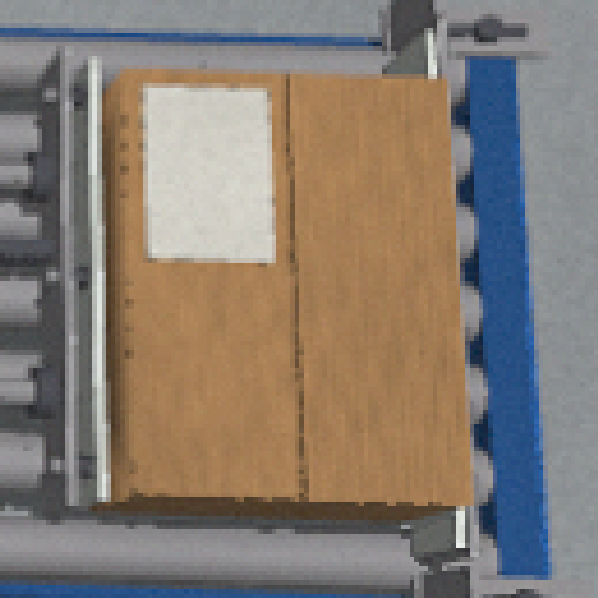

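```bash
python3 -c "
from plant import *
print(close_job(), get_obs()['clock'])"
```

```text
the job is handed in; nothing more can be done
the job is handed in; nothing more can be done
```

The job is done and handed in after about 30 s of the 72 s allowed. The simulator gave no verdict, so the results below are my own checks.

- **Fitting:** I took the crank by its hub from the tray and seated it on the collar. The wrist felt about 20 N of contact there and the height matched.
- **Winding:** I turned the crank about 183° clockwise by the knob. The knob force rose to about 4.2 N, roughly 2 N above the drag. That puts the clamping at an estimated 15 N, give or take 2–3 N. I worked this out from noisy wrist-force readings and the turn angle, not from a direct reading.
- **Putting the crank back:** I lifted the crank off by its hub, lowered it onto the tray floor at the expected height, and moved the arm clear.
- **Last pictures:**
  - The crank lies flat in the tray, with hub and knob inside the walls.
  - The spanner and the other bench items look unmoved.
  - The guide and carton have not shifted since the end of winding; they lie at -7.4° and -7.5°, so the carton is square to about 0.1°.

**What disagreed or went wrong:**
- The side camera's picture sat about 0.8 pixel (1.7 mm) off from the arm's own position, so I corrected for it when placing the crank.
- The first move was refused because I left fields out of the rows; nothing moved.
- The top-camera position of the fence was only good to a few mm, so I stopped winding on force rather than on position.

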